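Fetch a spacer from a deep pocket with sprung tongs and press it into a die seat

TASK

Take the sprung tongs from their wooden stand, reach into the deep pocket of the steel block, squeeze them gently on the top end of the square brass spacer and draw it out. Without touching the spacer with the gripper's fingers, press it past the sprung catch of the die base until it is fully home and upright in the square seat, and bed it by pushing down steadily with about 15 N for a second. Then stand the tongs back in their stand and leave the other things on the bench alone.

Things in the scene. Friction and masses are not known exactly. Their poses are not given: they have to be found in the camera images.
- tongs: Parallel-action sprung steel tongs, 90 g, upright in the stand, tips down. This is the fixed leaf (+y side); origin midway between the open blade tips, at tip level; z up, y the closing direction. Each leaf: a blade 10 mm wide (x), 2.5 mm thick, z = 0 to 70 mm, then a flat grip pad 14 mm wide, 8 mm thick, z = 68 to 106 mm; bow on top to z = 120. Inner faces of pad and blade are flush
- tongs_leaf: Moving leaf of the tongs (-y side), slides along their y. Origin as the tongs' when open, moves to +y by the squeeze. Squeezing the pads closes the blades equally. The spring pushes back with 2 N when open, plus 0.25 N per mm: 20 N on the pads leaves about 15 N on the spacer. Held in a gripper, the middle of the blades lies under the gripper's middle
- tip_fixed (a point): Inner face of the fixed blade at its tip, middle of its width. Gap between the blades: 25 mm open, about 17.5 mm suits entering the pocket, 12 mm on the spacer, 9 mm at the least. Width over the blades = gap + 5 mm; width over the grip pads = gap + 16 mm (41 mm open)
- tip_moving (a point): Inner face of the moving blade at its tip, middle of its width; the middle of the blades lies halfway to tip_fixed, and their distance is the gap
- stand: Fixed dark wooden stand: foot 70 x 70 x 6 mm, on it an open-topped upright box with 4.5 mm walls and a mouth 13 mm (x) by 35 mm (y), its rim 51 mm above the bench. Origin: centre of the underside on the bench; y is the long way of the mouth and the closing direction of the tongs in it
- stand_floor (a point): Centre of the stand box's inner floor, 10.5 mm above the bench, where the tongs' tips stand
- block: Fixed steel block 80 (x) x 64 (y) x 56 mm high with dark dots on top and one deep narrow pocket in the middle, 13.5 mm (x) by 26 mm (y), 50 mm deep. A sprung catch in its +x wall presses the spacer with about 6 N against the -x wall, so pulling it out takes several N. Origin: centre of the underside on the bench
- pocket_floor (a point): Centre of the pocket's floor, 6 mm above the bench
- pocket_mouth (a point): Centre of the pocket's mouth, on the block's top, 56 mm above the bench
- spacer: Brass spacer, 12 x 12 mm square, 22 mm tall, 26 g, on the pocket floor, its top 28 mm below the mouth, sides square to the block, off the pocket's middle by up to 1.5 mm in y. Its lowest 3 mm are relieved to 9.5 mm square as a lead-in. Origin: centre of its underside, z up. More than 40 N from one blade spoils it
- die_base: Fixed steel die base 72 x 72 x 32 mm, two posts 30 mm tall at its +x corners; a square seat in the middle of its top, 13.5 x 13.5 mm, 14 mm deep, sides along x and y. A sloped sprung catch in its +x wall must be pushed aside: pressing the spacer home takes about 4 to 10 N. Origin: centre of the underside
- seat_floor (a point): Centre of the seat's floor, 18 mm above the bench; the spacer's origin comes here. The spacer at home stands 8 mm proud of the base, so the blades may overlap its top end by at most 7 mm while pressing it in
- seat_pad: Fixed dark steel plate, 13 mm square, that forms the floor of the seat; origin on its underside, 16 mm above the bench, its top is the seat floor. It takes the bedding push: of 15 N on the tongs a few N are lost to the catch and walls. More than 25 N on it is too much
- seat_mouth (a point): Centre of the seat's mouth, on the base's top, 32 mm above the bench
- screwdriver: Bystander: screwdriver 150 mm long, lying; origin at its middle, on the bench
- file: Bystander: needle file 180 mm long with a wooden handle, lying; origin where handle and blade meet, on the bench
- dish: Bystander: white china dish, 70 mm across, 22 mm high; origin centre of its underside
- flux_jar: Bystander: small jar, 40 mm across, 45 mm high; origin centre of its underside
- ring_blank: Bystander: brass ring, 28 mm across, 8 mm high; origin centre of its underside
- dapping_disc: Bystander: steel disc, 48 mm across, 18 mm high; origin centre of its underside
- hammer: Bystander: hammer 220 mm long, lying; origin at its middle, on the bench
- brush: Bystander: bench brush 170 mm long, lying; origin at its middle, on the bench

How it is judged:
By the outcome, as a careful person would: the job done as asked, in the order asked, and still so for the second after the job is handed in, with the robot touching nothing.
It also fails if it takes over 67 s, if anything falls off the work surface, if the arm or the gripper's body presses on something with over 40 N, if the wrist force passes 120 N, or if a joint passes its speed limit or range.

ROBOT

A 6-joint arm with a two-finger parallel gripper is mounted at the origin on the work surface. World frame = base frame: x ahead of the robot, y to its left, z up, the work surface at z = 0. Lengths are in m, angles in degrees, forces in N, time in s.
With the tool pointing down it reaches from about 0.4 to 0.825 m from the base axis. Payload 7 kg.
Tool frame: the origin (TCP) lies midway between the tips of the shut fingers; the grasp point (between the pads) lies 19 mm behind it; z points along the fingers, y is the line along which they close (so a half turn about z gives the same grasp; the last joint's range is limited). The gripper opens to 88 mm and grips with 3 to 60 N. Pads are 19 mm wide; open, the fingers measure 130 mm over their backs; the gripper's body (78 mm by 193 mm) begins 47 mm behind the grasp point.
Start: joints at [-60.613, 20.546, 0.682, 0, -70.136, -16.507], TCP at [0.15, -0.658, 0.227] pointing down, gripper open.
Joint ranges: [-176.03, 176.03], [-82.01, 121.73], [-58.28, 71.71], [-173.87, 95.51], [-174.79, -0.11], [-173.66, 173.66]. Speed limits (degrees/s): [136.94, 136.94, 172.46, 180, 180, 180].

INTERFACE

Orientations are given as [roll, pitch, yaw] about the fixed x, y, z axes, in that order (R = Rz(yaw) Ry(pitch) Rx(roll)).
In Python, from plant import ctrl gives the robot as it stands. The module is installed in compiled form; this text tells all that it offers.
- The arm moves only by the tool send_rows, never from a script. Its argument "plan" is a list that holds one entry, the list of rows, each a list of 6 numbers: the shift along the tool's x, y, z in cm, then the turn, a rotation vector about the tool's x, y, z in degrees. A call has 1 to 8 rows; each row is the pose to reach, as a shift and turn from the pose commanded when the call began, along the tool's axes at that moment; what a row does not reach only later rows make up. A row lasts 1/12 s, in which the tool goes at most 41.7 mm and 7.16 degrees, less where a joint would pass 70% of its speed; a pose out of reach is approached as far as the arm can. A call with a gripper value outside its range is refused whole. "fingers" is the opening, from 0 (shut) to 1 (fully open), set as the call begins (left out, the last holds). The fingers move at their own pace and stop on an object; the grip force is fixed at half the most. Time passes only in rows, so rows that repeat a pose let the fingers close. It gives the time, the measured TCP pose, the force, the opening and the grip force at its end, in the units of the state.
- ctrl.get_obs(): the state, without advancing time (a new reading comes with each control period).
- ctrl.snapshot(name): name is "side" or "top"; returns a dict with "img" (400x640x3 uint8, red, green, blue), "K" (3x3 intrinsics, pixels), "pose" (4x4, takes a point from camera to world coordinates). Camera axes: x right, y down, z forward; pixel columns grow to the right and rows downward; lengths in m; the calibration is good to about 2 mm. A picture is of the moment at which its call begins. There is no depth.
- ctrl.close_job(): hands the job in; it is judged then, once.
The state is a dict: "clock": time; "joint_pos": joint angles; "qvel": joint speeds; "tau": joint torques, N m; "tool_pos": TCP position; "orientation": TCP orientation; "force": force on the tool from outside, world axes, zero at the start; "moment": the same for the moment, N m; "opening": finger opening in m; "gripper_force": force on a finger pad.
Only numpy, scipy, OpenCV 4.12 (cv2) and the standard library are available. Lean on these libraries where they do the work, as an engineer would, in place of code of your own. Each camera call takes 0.05 s, during which the arm holds its last target. There are 200 camera calls.

## Working session

There is one attempt and no reset: what is moved stays moved. The work goes in short steps, Python scripts to look and compute and a tool call to move; the robot and the scene stay as the last step left them, time stands still between calls to the robot, and variables do not carry over. Pictures are saved under pics/ and viewed, at most 10 in all, crops included, and the job is handed in when it is done.

Besides the shell and the picture viewer there is one more tool, called after "Emit:" as name(argument=value, ...) on one line, values as JSON. send_rows: Moves the arm, as the interface text tells. Its arguments: {"type":"object","properties":{"plan":{"type":"array","items":{"type":"array","items":{"type":"array","items":{"type":"number"}}}},"fingers":{"type":"number"}},"required":["plan"]}

```bash
mkdir -p pics; ls; python3 - <<'E'
from plant import ctrl
import cv2,numpy as np,pickle
o=ctrl.get_obs();print(o)
for n in("side","top"):
    s=ctrl.snapshot(n);cv2.imwrite(f"pics/{n}0.png",s["img"][:,:,::-1]);pickle.dump(s,open(f"pics/{n}0.pkl","wb"));print(n,s["K"].round(1).tolist(),s["pose"].round(4).tolist())
E
```

```text
pics
{'clock': 0.0, 'joint_pos': array([-6.06122244e+01,  2.05929319e+01,  6.30858783e-01, -2.12511812e-02,
       -7.01344133e+01, -1.65048402e+01]), 'qvel': array([ 0.01171661,  0.04444175, -0.04337761,  0.05010662,  0.03396328,
       -0.00886788]), 'tau': array([-3.05928961e-05, -5.82722640e+01,  2.93055940e+01,  6.99694321e+00,
        6.80347293e-03, -1.70673679e-04]), 'tool_pos': array([ 0.15033538, -0.65752265,  0.22558009]), 'orientation': array([ 1.79901813e+02, -8.26043318e-03, -1.67124296e+02]), 'force': array([0.1333424 , 0.05475713, 0.23561771]), 'moment': array([0.0012689 , 0.04124407, 0.0213445 ]), 'gripper_force': 0.0, 'opening': 0.08741891977704665}
side [[499.3, 0.0, 323.6], [0.0, 499.3, 197.6], [0.0, 0.0, 1.0]] [[0.9666, 0.1501, -0.2076, 0.8193], [0.2553, -0.6298, 0.7336, -0.9769], [-0.0207, -0.7621, -0.6471, 0.9144], [0.0, 0.0, 0.0, 1.0]]
top [[384.1, 0.0, 320.4], [0.0, 384.1, 200.0], [0.0, 0.0, 1.0]] [[0.0292, -0.9941, 0.1046, 0.4495], [-0.9993, -0.0315, -0.0197, 0.0177], [0.0229, -0.1039, -0.9943, 1.1394], [0.0, 0.0, 0.0, 1.0]]
```

View pics/side0.png

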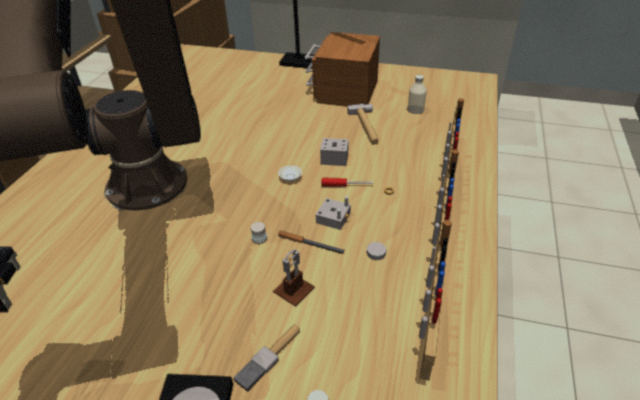

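View pics/top0.png

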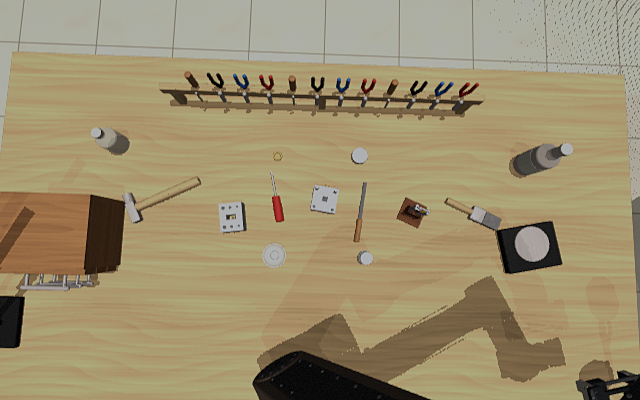

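```bash
python3 - <<'E'
import cv2,numpy as np,pickle
def tile(n,cx,cy):
    im=pickle.load(open(f"pics/{n}0.pkl","rb"))["img"][:,:,::-1]
    x0,y0=cx-26,cy-30
    t=cv2.resize(np.ascontiguousarray(im[y0:y0+60,x0:x0+52]),None,fx=5,fy=5,interpolation=cv2.INTER_CUBIC)
    for k in range(0,60,10):
        cv2.putText(t,str(y0+k),(0,k*5+4),0,.3,(0,0,255));cv2.line(t,(20,k*5),(26,k*5),(0,0,255))
        if k<50: cv2.putText(t,str(x0+k),(k*5,297),0,.3,(255,0,0));cv2.line(t,(k*5,280),(k*5,286),(255,0,0))
    return t
a=np.hstack([tile("side",293,278),tile("side",333,212),tile("side",334,150)])
b=np.hstack([tile("top",411,211),tile("top",324,199),tile("top",232,217)])
cv2.imwrite("pics/c1.png",np.vstack([a,b]))
E
```

```text
(no output)
```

View pics/c1.png

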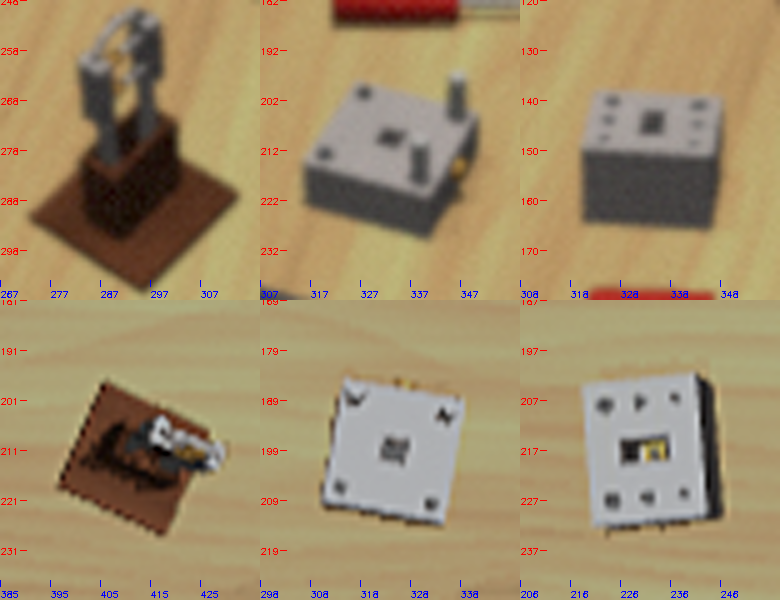

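```bash
cat > h.py <<'E'
import cv2,numpy as np,pickle
from scipy.optimize import least_squares
def load(n,k=0): return pickle.load(open(f"pics/{n}{k}.pkl","rb"))
def proj(s,P):
    P=np.atleast_2d(P); T=np.linalg.inv(s["pose"]); c=P@T[:3,:3].T+T[:3,3]; q=c@s["K"].T
    return q[:,:2]/q[:,2:]
def W(p,L):  # p=x,y,z,yaw(rad) local->world
    c,s_=np.cos(p[3]),np.sin(p[3]); L=np.atleast_2d(L)
    return np.c_[p[0]+c*L[:,0]-s_*L[:,1],p[1]+s_*L[:,0]+c*L[:,1],p[2]+L[:,2]]
def px(u,v,x0,y0): return np.array([x0+(u+.5)/5-.5,y0+(v+.5)/5-.5])
def edges(s,Q,w=2.0,t0=.2,t1=.8):
    g=cv2.cvtColor(s["img"],cv2.COLOR_RGB2GRAY).astype(np.float32);L=[]
    for i in range(len(Q)):
        a,b=Q[i],Q[(i+1)%len(Q)];d=(b-a)/np.linalg.norm(b-a);n=np.array([-d[1],d[0]]);k=np.linspace(-w,w,41);pts=[]
        for t in np.linspace(t0,t1,25):
            m=(a+t*(b-a))+k[:,None]*n
            pr=cv2.remap(g,m[:,0].astype(np.float32)[None],m[:,1].astype(np.float32)[None],cv2.INTER_LINEAR)[0]
            gr=np.abs(np.gradient(cv2.GaussianBlur(pr[None],(0,0),3)[0]));j=gr.argmax()
            sl=slice(max(0,j-8),j+9);pts.append(a+t*(b-a)+(gr[sl]*k[sl]).sum()/gr[sl].sum()*n)
        v=cv2.fitLine(np.float32(pts),cv2.DIST_HUBER,0,.01,.01).ravel();L.append(v)
    out=[]
    for i in range(len(Q)):
        a,b=L[i-1],L[i];A=np.array([a[:2],-b[:2]]).T;t=np.linalg.solve(A,b[2:]-a[2:]);out.append(a[2:]+t[0]*a[:2])
    return np.array(out)
E
python3 - <<'E'
from h import *
S,T=load("side"),load("top")
def run(name,hx,hy,qs,qt,so,to,yaw0,order_s,order_t,x0):
    qs=np.array([px(u,v,*so) for u,v in qs]);qt=np.array([px(u,v,*to) for u,v in qt])
    es,et=edges(S,qs),edges(T,qt)
    print(name,"shift",np.abs(es-qs).max().round(2),np.abs(et-qt).max().round(2))
    L=np.array([[a*hx,b*hy,0] for a,b in((1,1),(1,-1),(-1,-1),(-1,1))])
    f=lambda p:np.r_[(proj(S,W(p,L[order_s]))-es).ravel(),(proj(T,W(p,L[order_t]))-et).ravel()]
    r=least_squares(f,x0,loss="soft_l1",f_scale=.3);p=r.x
    print(p[:3].round(4),np.degrees(p[3]).round(2),"res",f(p).round(1))
    f2=lambda q:f(q)[8:]
# local corners 0:++ 1:+- 2:-- 3:-+ ; top image: up=+x left=+y
run("block",.04,.032,[(70,92),(202,98),(197,157),(63,150)],[(62,86),(176,74),(187,217),(73,226)],(308,120),(206,187),0,[3,0,1,2],[0,1,2,3],[.46,.23,.056,.05])
run("die",.036,.036,[(100,86),(218,118),(172,195),(45,160)],[(85,80),(204,98),(183,225),(62,204)],(307,182),(298,169),0,[3,0,1,2],[0,1,2,3],[.5,0,.032,-.15])
for n,s in(("s",S),("t",T)): pass
# stand foot: top view corners z=.006 : (++)(top) (-+)(left) (--)(bottom); side: left(-?) 
ft=np.array([px(*c,385,181) for c in((105,82),(58,186),(166,236))]);fs=np.array([px(*c,267,248) for c in((28,216),(146,293),(239,197))])
Lt=np.array([[.035,.035,.006],[-.035,.035,.006],[-.035,-.035,.006]])
Ls=np.array([[-.035,.035,.003],[-.035,-.035,0],[.035,-.035,.003]])
f=lambda p:np.r_[(proj(T,W([p[0],p[1],0,p[2]],Lt))-ft).ravel(),(proj(S,W([p[0],p[1],0,p[2]],Ls))-fs).ravel()]
r=least_squares(f,[.47,-.25,-.4]);p=r.x;print("stand",p[:2].round(4),np.degrees(p[2]).round(2),r.fun.round(1))
# overlay
q=[p[0],p[1],0,p[2]];tiles=[]
def box(x0,x1,y0,y1,z0,z1): return [[[x0,y0,z],[x1,y0,z],[x1,y1,z],[x0,y1,z]] for z in(z0,z1)]
qs=box(-.035,.035,-.035,.035,0,.006)+box(-.011,.011,-.022,.022,.006,.051)
for y0,y1 in((.0125,.0205),(-.0205,-.0125)): qs+=box(-.007,.007,y0,y1,.0785,.1165)
for s,(cx,cy) in((S,(293,278)),(T,(411,211))):
    x0,y0=cx-30,cy-35;t=cv2.resize(np.ascontiguousarray(s["img"][y0:y0+70,x0:x0+60,::-1]),None,fx=6.6,fy=6.6,interpolation=cv2.INTER_CUBIC)
    for Q in qs:
        v=(proj(s,W(q,np.array(Q)))-[x0,y0]+.5)*6.6;cv2.polylines(t,[v.round().astype(int)],True,(0,255,0),1)
    tiles.append(t)
cv2.imwrite("pics/c2.png",np.hstack(tiles))
E
```

```text
block shift 2.42 0.49
[0.5093 0.2481 0.0535] 7.63 res [ 2.4 -0.1 -0.2 -0.8  0.1  0.1 -3.3  0.4  0.2  0.1 -0.2  0.2 -0.1 -0.2
  0.1 -0.2]
die shift 2.33 0.98
[ 0.5708 -0.0159  0.0305] -8.11 res [ 0.2  1.4  0.2 -1.1 -0.1  0.2 -2.  -0.1  0.1  0.2 -0.  -0.1  0.2 -0.4
 -0.6  0.1]
stand [ 0.5517 -0.271 ] 28.29 [-11.8   6.2   8.6   6.5   7.6 -14.1   8.4 -11.5  -9.8  -2.9   1.6   9.3]
```

View pics/c2.png

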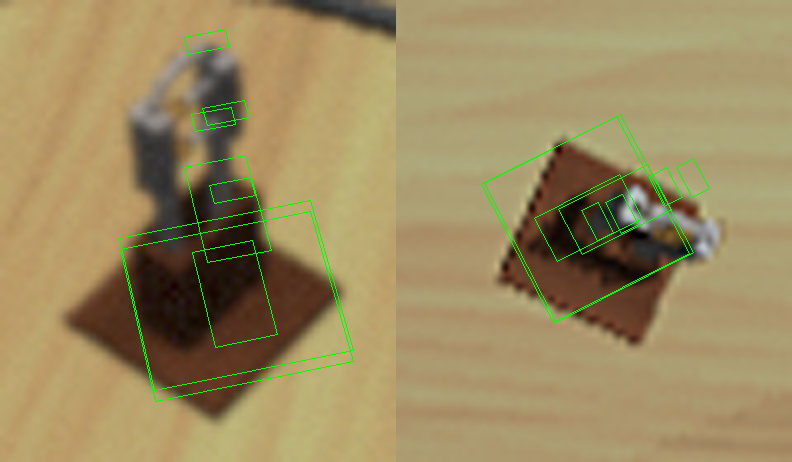

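```bash
cat > fit.py <<'E'
from h import *
S,T=load("side"),load("top")
def run(name,hx,hy,qs,qt,so,to,x0):
    qs=np.array([px(u,v,*so) for u,v in qs]);qt=np.array([px(u,v,*to) for u,v in qt])
    es,et=edges(S,qs,1.1),edges(T,qt,1.5)
    L=np.array([[a*hx,b*hy,0] for a,b in((1,1),(1,-1),(-1,-1),(-1,1))])
    for lab,ES in(("auto",es),("hand",qs)):
        f=lambda p:np.r_[(proj(S,W(p,L[[3,0,1,2]]))-ES).ravel(),(proj(T,W(p,L))-et).ravel()]
        p=least_squares(f,x0,loss="soft_l1",f_scale=.3).x
        print(name,lab,p[:3].round(4),np.degrees(p[3]).round(2),"res",f(p).round(1))
    ft=lambda p:(proj(T,W([p[0],p[1],x0[2],p[2]],L))-et).ravel()
    p=least_squares(ft,[x0[0],x0[1],x0[3]]).x;print(" top only",p[:2].round(4),np.degrees(p[2]).round(2),ft(p).round(1))
    fs=lambda p:(proj(S,W([p[0],p[1],x0[2],p[2]],L[[3,0,1,2]]))-es).ravel()
    p=least_squares(fs,[x0[0],x0[1],x0[3]]).x;print(" side only",p[:2].round(4),np.degrees(p[2]).round(2),fs(p).round(1))
run("block",.04,.032,[(70,92),(202,98),(197,157),(63,150)],[(62,86),(176,74),(187,217),(73,226)],(308,120),(206,187),[.51,.25,.056,.05])
run("die",.036,.036,[(100,86),(218,118),(172,195),(45,160)],[(85,80),(204,98),(183,225),(62,204)],(307,182),(298,169),[.57,-.015,.032,-.15])
ft=np.array([px(*c,385,181) for c in((105,82),(58,186),(166,236))]);fs=np.array([px(*c,267,248) for c in((28,216),(146,293),(239,197))])
Lt=np.array([[.035,.035,.006],[-.035,.035,.006],[-.035,-.035,.006]])
Ls=np.array([[-.035,-.035,.003],[.035,-.035,0],[.035,.035,.003]])
f=lambda p:np.r_[(proj(T,W([p[0],p[1],p[3],p[2]],Lt))-ft).ravel(),(proj(S,W([p[0],p[1],p[3],p[2]],Ls))-fs).ravel()]
r=least_squares(f,[.55,-.27,-.4,0]);p=r.x;print("stand",p[[0,1,3]].round(4),np.degrees(p[2]).round(2),r.fun.round(1))
q=[p[0],p[1],0,p[2]];tiles=[]
def box(x0,x1,y0,y1,z0,z1): return [[[x0,y0,z],[x1,y0,z],[x1,y1,z],[x0,y1,z]] for z in(z0,z1)]
qs=box(-.035,.035,-.035,.035,0,.006)+box(-.011,.011,-.022,.022,.006,.051)
for y0,y1 in((.0125,.0205),(-.0205,-.0125)): qs+=box(-.007,.007,y0,y1,.0785,.1165)
for s,(cx,cy) in((S,(293,278)),(T,(411,211))):
    x0,y0=cx-30,cy-35;t=cv2.resize(np.ascontiguousarray(s["img"][y0:y0+70,x0:x0+60,::-1]),None,fx=6.6,fy=6.6,interpolation=cv2.INTER_CUBIC)
    for Q in qs:
        v=(proj(s,W(q,np.array(Q)))-[x0,y0]+.5)*6.6;cv2.polylines(t,[v.round().astype(int)],True,(0,255,0),1)
    tiles.append(t)
cv2.imwrite("pics/c3.png",np.hstack(tiles))
E
python3 fit.py
```

```text
block auto [0.5094 0.2478 0.0551] 7.47 res [ 1.2  0.7 -0.4 -0.8 -0.1 -0.2 -1.2  0.2  0.2  0.1 -0.1  0.1 -0.2 -0.3
  0.  -0.3]
block hand [0.5097 0.2482 0.0537] 8.06 res [ 0.5 -0.1 -0.2 -0.1 -0.9  0.1 -0.6  0.1  0.1  0.1 -0.3 -0.1 -0.1 -0.5
  0.2 -0.3]
 top only [0.5091 0.2475] 7.55 [ 0.2  0.2 -0.1  0.2 -0.1 -0.2  0.  -0.1]
 side only [0.5101 0.2464] 8.18 [ 1.2  0.8 -0.4 -0.9  0.2 -0.2 -1.   0.3]
die auto [ 0.5713 -0.0159  0.0308] -7.99 res [-0.7  0.6  0.5 -1.2 -0.2  0.1 -1.6 -0.  -0.1 -0.1  0.1 -0.1  0.  -0.8
 -0.5 -0.1]
die hand [ 0.5719 -0.0158  0.0287] -7.96 res [-1.1 -0.3  0.  -0.4 -0.5  1.2 -0.6  1.4 -0.1 -0.2  0.1 -0.2 -0.  -1.
 -0.5 -0.2]
 top only [ 0.5704 -0.0162] -8.04 [ 0.   0.1  0.3  0.2  0.1 -0.5 -0.4  0.2]
 side only [ 0.573  -0.0172] -8.48 [-0.1  0.7  1.1 -1.1  0.1  0.3 -1.2 -0. ]
stand [ 5.418e-01 -2.767e-01  1.000e-04] -22.78 [-0.3 -0.7 -0.1 -0.2 -0.1 -0.4 -0.3  0.4 -0.7  0.4 -0.  -0.7]
```

View pics/c3.png

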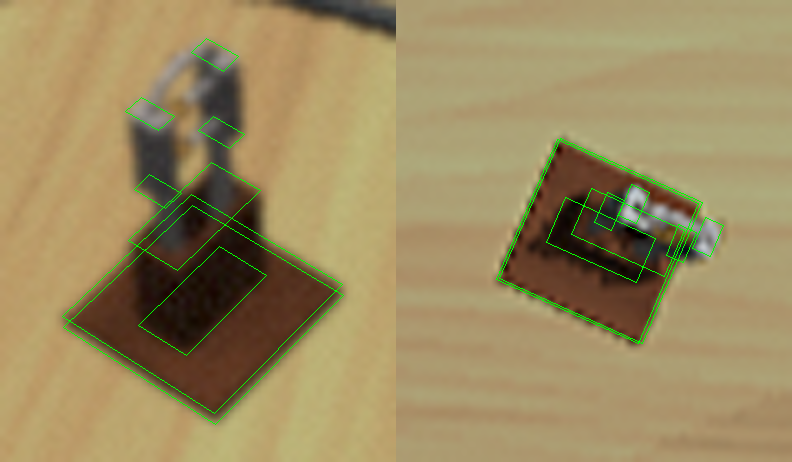

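```bash
cat > go.py <<'E'
import sys,numpy as np
from plant import ctrl
from scipy.spatial.transform import Rotation as R
def go(x,y,z,yaw):
    o=ctrl.get_obs();A=R.from_euler("xyz",o["orientation"],degrees=True)
    # target vertical tool, roll 180
    B=R.from_euler("xyz",[180,0,yaw],degrees=True)
    d=A.inv().apply(np.array([x,y,z])-o["tool_pos"])*100
    print("t",round(o["clock"],2),"pos",(o["tool_pos"]*1000).round(1),"rpy",o["orientation"].round(2),"F",o["force"].round(1),"open",round(o["opening"]*1000,1),"grip",round(o["gripper_force"],1))
    print("shift cm",d.round(3),"rotvec",(A.inv()*B).as_rotvec(degrees=True).round(2))
if __name__=="__main__": go(*map(float,sys.argv[1:5]))
E
python3 go.py 0.5418 -0.2767 0.25 157.2
```

```text
t 0.1 pos [ 150.3 -657.6  225.7] rpy [ 1.7992e+02 -1.0000e-02 -1.6713e+02] F [-0.4  0.6 -0.1] open 87.7 grip 0.0
shift cm [-46.649  28.416  -2.391] rotvec [ 8.000e-02 -3.000e-02  3.567e+01]
```

Emit:
send_rows(plan=[[[-4.0,2.4,-2.4,0,0,6],[-8,4.8,-2.4,0,0,12],[-12,7.2,-2.4,0,0,18],[-16,9.6,-2.4,0,0,24],[-20,12,-2.4,0,0,30],[-24,14.4,-2.4,0,0,35.7],[-28,17,-2.4,0,0,35.7],[-31.5,19.2,-2.4,0,0,35.7]]], fingers=0.7)

```text
clock: 0.77
tool_pos: [0.3871, -0.4274, 0.2504]
orientation: [180.0, -0.0, 157.1]
force: [-0.1, -1.2, -0.3]
opening: 0.0615
gripper_force: 0.0
```

```bash
python3 go.py 0.5418 -0.2767 0.18 157.2
```

```text
t 0.77 pos [ 387.1 -427.4  250.4] rpy [ 1.7999e+02 -1.0000e-02  1.5714e+02] F [-0.1 -1.2 -0.3] open 61.5 grip 0.0
shift cm [-8.399 19.889  7.04 ] rotvec [ 0.01 -0.01 -0.06]
```

Emit:
send_rows(plan=[[[-1.7,4,1,0,0,0],[-3.4,8,2,0,0,0],[-5.1,12,4,0,0,0],[-6.5,15.2,6,0,0,0],[-6.9,16.3,7,0,0,0],[-6.9,16.3,7,0,0,0],[-6.9,16.3,7,0,0,0],[-6.9,16.3,7,0,0,0]]])

```text
clock: 1.43
tool_pos: [0.5129, -0.3058, 0.1805]
orientation: [-180.0, -0.0, 157.2]
force: [-0.1, -0.6, 1.0]
opening: 0.061
gripper_force: 0.0
```

```bash
python3 go.py 0.5418 -0.2767 0.0785 157.2
```

```text
t 1.43 pos [ 512.9 -305.8  180.5] rpy [-1.7998e+02 -3.0000e-02  1.5721e+02] F [-0.1 -0.6  1. ] open 61.0 grip 0.0
shift cm [-1.542  3.802 10.202] rotvec [-0.02 -0.03  0.01]
```

Emit:
send_rows(plan=[[[-0.8,1.9,0,0,0,0],[-1.54,3.8,0,0,0,0],[-1.54,3.8,1.5,0,0,0],[-1.54,3.8,3,0,0,0],[-1.54,3.8,4,0,0,0],[-1.54,3.8,4,0,0,0]]])

```text
clock: 1.93
tool_pos: [0.5403, -0.2771, 0.139]
orientation: [-180.0, -0.2, 157.1]
force: [-0.4, -0.3, -0.1]
opening: 0.0614
gripper_force: 0.0
```

```bash
python3 go.py 0.5418 -0.2767 0.0785 157.2; python3 - <<'E'
from h import *
from plant import ctrl
t=[]
for n,(cx,cy) in(("side",(293,263)),("top",(415,211))):
    s=ctrl.snapshot(n);x0,y0=cx-30,cy-40;c=cv2.resize(np.ascontiguousarray(s["img"][y0:y0+80,x0:x0+60,::-1]),None,fx=6,fy=6,interpolation=cv2.INTER_CUBIC);t.append(c)
cv2.imwrite("pics/c4.png",np.hstack(t))
E
```

```text
t 1.93 pos [ 540.3 -277.1  139. ] rpy [-1.7999e+02 -1.6000e-01  1.5709e+02] F [-0.4 -0.3 -0.1] open 61.4 grip 0.0
shift cm [-0.142  0.102  6.045] rotvec [-0.01 -0.16 -0.11]
```

View pics/c4.png

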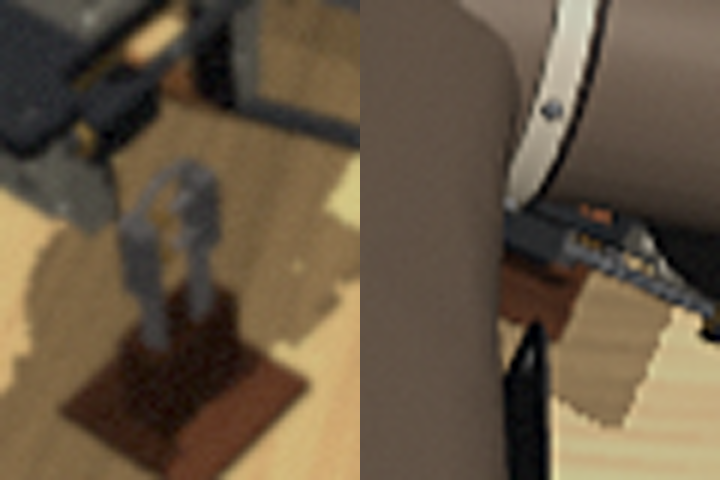

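Emit:
send_rows(plan=[[[-0.14,0.1,1,0,0,0],[-0.14,0.1,2.5,0,0,0],[-0.14,0.1,4,0,0,0],[-0.14,0.1,5.3,0,0,0],[-0.14,0.1,6,0,0,0],[-0.14,0.1,6,0,0,0]]])

```text
clock: 2.53
tool_pos: [0.5429, -0.2762, 0.0791]
orientation: [-180.0, -0.1, 157.2]
force: [-0.3, -0.4, 0.2]
opening: 0.0614
gripper_force: 0.0
```

Emit:
send_rows(plan=[[[0,0,0,0,0,0],[0,0,0,0,0,0],[0,0,0,0,0,0],[0,0,0,0,0,0]]], fingers=0.47)

```text
clock: 2.87
tool_pos: [0.5442, -0.2764, 0.0814]
orientation: [180.0, 0.1, 157.2]
force: [-0.3, 0.4, -0.5]
opening: 0.0429
gripper_force: 0.0
```

Emit:
send_rows(plan=[[[0,0,0,0,0,0],[0,0,0,0,0,0],[0,0,0,0,0,0],[0,0,0,0,0,0],[0,0,0,0,0,0]]], fingers=0.38)

```text
clock: 3.28
tool_pos: [0.5441, -0.2764, 0.0812]
orientation: [-180.0, 0.1, 157.2]
force: [-0.1, 0.9, 5.3]
opening: 0.0336
gripper_force: 5.7
```

```bash
python3 go.py 0.5418 -0.2767 0.0785 157.2
```

```text
t 3.28 pos [ 544.1 -276.4   81.2] rpy [-1.8000e+02  6.0000e-02  1.5719e+02] F [-0.1  0.9  5.3] open 33.6 grip 5.7
shift cm [ 0.201 -0.115  0.266] rotvec [-0.    0.06 -0.01]
```

Emit:
send_rows(plan=[[[0,0,-0.3,0,0,0],[0,0,-0.8,0,0,0],[0,0,-1.8,0,0,0],[0,0,-3.2,0,0,0],[0,0,-5,0,0,0],[0,0,-7,0,0,0],[0,0,-9,0,0,0],[0,0,-10,0,0,0]]])

```text
clock: 3.95
tool_pos: [0.5445, -0.2767, 0.1839]
orientation: [180.0, 0.2, 157.2]
force: [0.9, -0.4, -0.5]
opening: 0.0336
gripper_force: 3.9
```

```bash
python3 go.py 0.5094 0.2478 0.19 187.5
```

```text
t 3.95 pos [ 544.5 -276.7  183.9] rpy [179.99   0.19 157.2 ] F [ 0.9 -0.4 -0.5] open 33.6 grip 3.9
shift cm [23.558 46.987 -0.684] rotvec [ -0.04   0.19 -30.3 ]
```

Emit:
send_rows(plan=[[[0.5,0.9,0,0,0,-0.6],[1.6,3.3,0,0,0,-2],[3.1,6.1,0,0,0,-4],[4.7,9.4,0,0,0,-6],[6.3,12.5,0,0,0,-8],[7.8,15.6,0,0,0,-10],[9.4,18.7,0,0,0,-12],[11,21.9,0,0,0,-14]]])

```text
clock: 4.62
tool_pos: [0.5258, -0.0299, 0.1797]
orientation: [-180.0, -0.1, 171.3]
force: [0.6, 0.4, -1.3]
opening: 0.0332
gripper_force: 3.9
```

```bash
python3 go.py 0.5094 0.2478 0.19 187.5
```

```text
t 4.62 pos [525.8 -29.9 179.7] rpy [-1.7999e+02 -8.0000e-02  1.7128e+02] F [ 0.6  0.4 -1.3] open 33.2 grip 3.9
shift cm [ 5.83  27.205 -1.025] rotvec [  0.    -0.08 -16.22]
```

Emit:
send_rows(plan=[[[0.8,3.5,0,0,0,-2],[1.5,7.2,-0.5,0,0,-4],[2.3,10.9,-0.5,0,0,-7],[3.1,14.6,-0.5,0,0,-10],[3.9,18.3,-0.5,0,0,-13],[4.7,22,-0.5,0,0,-15],[5.5,25,-0.5,0,0,-16],[5.7,26.6,-0.5,0,0,-16]]])

```text
clock: 5.28
tool_pos: [0.5101, 0.243, 0.1846]
orientation: [-180.0, -0.1, -172.6]
force: [0.1, -0.4, -0.7]
opening: 0.0331
gripper_force: 3.9
```

Emit:
send_rows(plan=[[[0,0,0,0,0,0],[0,0,0,0,0,0],[0,0,0,0,0,0]]])

```text
clock: 5.53
tool_pos: [0.511, 0.2391, 0.1849]
orientation: [-180.0, -0.1, -172.8]
force: [-0.4, -0.9, 0.1]
opening: 0.0334
gripper_force: 3.9
```

```bash
python3 go.py 0.5094 0.2478 0.19 187.5; python3 - <<'E'
from h import *
from plant import ctrl
t=[]
for n,(cx,cy) in(("side",(334,135)),("top",(232,217))):
    s=ctrl.snapshot(n);pickle.dump(s,open(f"pics/{n}1.pkl","wb"));x0,y0=cx-25,cy-35;c=cv2.resize(np.ascontiguousarray(s["img"][y0:y0+70,x0:x0+50,::-1]),None,fx=8,fy=8,interpolation=cv2.INTER_CUBIC);t.append(c)
cv2.imwrite("pics/c5.png",np.hstack(t))
E
```

```text
t 5.53 pos [511.  239.1 184.9] rpy [-1.7996e+02 -8.0000e-02 -1.7283e+02] F [-0.4 -0.9  0.1] open 33.4 grip 3.9
shift cm [ 0.053  0.883 -0.512] rotvec [-0.04 -0.08 -0.33]
```

View pics/c5.png

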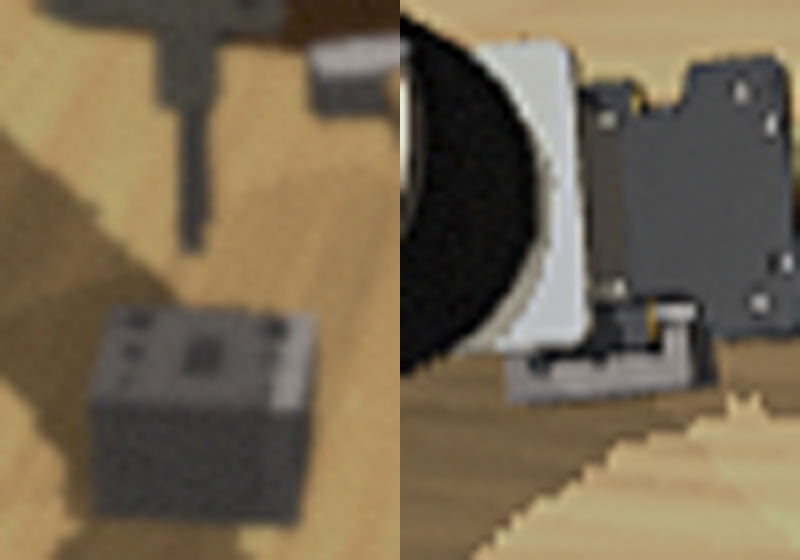

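```bash
cat >> h.py <<'E'
def ray(s,uv,z):
    d=s["pose"][:3,:3]@np.linalg.solve(s["K"],[*uv,1]);o=s["pose"][:3,3];return o+d*(z-o[2])/d[2]
E
python3 - <<'E'
from h import *
S,T,S1=load("side"),load("top"),load("side",1)
def cen(s,c,r,lo):
    g=cv2.cvtColor(s["img"],cv2.COLOR_RGB2GRAY).astype(float);x,y=c
    p=g[y-r:y+r+1,x-r:x+r+1];w=np.clip(np.percentile(p,75)-15-p,0,None);Y,X=np.mgrid[y-r:y+r+1,x-r:x+r+1];return np.array([(w*X).sum()/w.sum(),(w*Y).sum()/w.sum()])
for n,s,c,z in(("side",S,(334,144),.056),("side1",S1,(334,144),.056),("top",T,(231,217),.056),("die side",S,(333,209),.032),("die top",T,(324,199),.032)):
    q=cen(s,c,5 if n!="top" else 6,0);print(n,q.round(2),(ray(s,q,z)*1000).round(1))
# pixel to mm along: predicted near blade tip for dx, in side1
g=cv2.cvtColor(S1["img"],cv2.COLOR_RGB2GRAY)
for r in range(114,134,2): print(r,g[r,326:340].tolist())
tcp=np.array([.511,.2391,.1849]);yaw=np.radians(187.17);tx=np.array([np.cos(yaw),np.sin(yaw),0]);ty=np.array([np.sin(yaw),-np.cos(yaw),0])
for dx in(-.002,0,.002):
  for h in(0,.03):
    m=tcp+tx*dx-[0,0,.0707-h]
    for sg in(1,-1):
        P=m+ty*sg*(.0087+.0025)
        print(dx,h,sg,proj(S1,[P-tx*.005,P+tx*.005]).round(2).tolist())
E
```

```text
side [334.04 144.16] [510.7 246.   56. ]
side1 [333.92 144.25] [510.5 245.5  56. ]
top [229.67 216.33] [509.2 249.7  56. ]
die side [334.07 210.13] [576.4 -19.8  32. ]
die top [324.45 198.49] [570.6 -15.9  32. ]
114 [155, 153, 144, 140, 124, 88, 62, 56, 70, 111, 139, 148, 146, 145]
116 [151, 151, 152, 151, 138, 94, 61, 56, 77, 118, 142, 144, 145, 146]
118 [154, 154, 152, 151, 140, 94, 62, 56, 78, 116, 139, 144, 146, 149]
120 [155, 155, 150, 150, 136, 92, 63, 55, 76, 112, 135, 146, 149, 153]
122 [155, 151, 149, 149, 141, 95, 64, 56, 70, 104, 136, 148, 152, 150]
124 [150, 150, 150, 151, 139, 92, 61, 58, 67, 98, 134, 143, 146, 141]
126 [148, 150, 152, 151, 139, 91, 59, 59, 65, 96, 133, 138, 140, 137]
128 [152, 152, 151, 150, 130, 89, 61, 63, 91, 123, 137, 139, 139, 138]
130 [150, 154, 150, 149, 140, 102, 74, 69, 99, 132, 143, 141, 139, 139]
132 [119, 137, 149, 145, 136, 129, 128, 128, 132, 142, 139, 138, 138, 135]
-0.002 0 1 [[336.21, 127.16], [332.86, 126.98]]
-0.002 0 -1 [[335.34, 131.26], [331.96, 131.08]]
-0.002 0.03 1 [[336.16, 118.42], [332.77, 118.24]]
-0.002 0.03 -1 [[335.28, 122.47], [331.85, 122.29]]
0 0 1 [[335.54, 127.12], [332.19, 126.94]]
0 0 -1 [[334.66, 131.23], [331.28, 131.04]]
0 0.03 1 [[335.49, 118.38], [332.1, 118.2]]
0 0.03 -1 [[334.6, 122.44], [331.17, 122.25]]
0.002 0 1 [[334.87, 127.09], [331.52, 126.91]]
0.002 0 -1 [[333.99, 131.19], [330.6, 131.0]]
0.002 0.03 1 [[334.81, 118.35], [331.42, 118.17]]
0.002 0.03 -1 [[333.91, 122.4], [330.48, 122.22]]
```

```bash
python3 go.py 0.5116 0.2470 0.132 187.6
```

```text
t 5.63 pos [511.4 238.7 185.3] rpy [-1.7998e+02 -3.0000e-02 -1.7289e+02] F [ 0.2  0.2 -1.2] open 33.2 grip 3.9
shift cm [-0.123  0.824  5.332] rotvec [-0.02 -0.03 -0.49]
```

Emit:
send_rows(plan=[[[-0.07,0.4,0.8,0,0,-0.5],[-0.12,0.83,1.9,0,0,-0.5],[-0.12,0.83,3.1,0,0,-0.5],[-0.12,0.83,4.3,0,0,-0.5],[-0.12,0.83,5.0,0,0,-0.5],[-0.12,0.83,5.3,0,0,-0.5],[-0.12,0.83,5.3,0,0,-0.5],[-0.12,0.83,5.3,0,0,-0.5]]])

```text
clock: 6.3
tool_pos: [0.512, 0.2482, 0.1326]
orientation: [-180.0, 0.0, -172.3]
force: [1.0, 0.0, -1.0]
opening: 0.0332
gripper_force: 3.9
```

```bash
python3 - <<'E'
from h import *
from plant import ctrl
P=[]
for k in range(4): s=ctrl.snapshot("side");o=ctrl.get_obs();P.append(np.r_[o["tool_pos"]*1000,o["orientation"][2]])
print(np.mean(P,0).round(2),np.std(P,0).round(2));p=np.mean(P,0)
pickle.dump(s,open("pics/side2.pkl","wb"))
g=cv2.cvtColor(s["img"],cv2.COLOR_RGB2GRAY)
for r in range(128,154): print(r,g[r,324:344].tolist())
yaw=np.radians(p[3]);tx=np.array([np.cos(yaw),np.sin(yaw),0]);ty=np.array([np.sin(yaw),-np.cos(yaw),0])
m=p[:3]/1000-[0,0,.0707]
print(proj(s,[m-ty*.0112-tx*.005,m-ty*.0112+tx*.005]))
for b in([.5101,.2464],[.5094,.2478],[.5091,.2475]):
    L=np.array([[a*.00675,c*.013,0] for a,c in((1,1),(1,-1),(-1,-1),(-1,1))]);print(proj(s,W([*b,.056,np.radians(7.6)],L)).round(1).tolist())
E
```

```text
[ 512.11  248.47  133.12 -172.32] [0.04 0.04 0.1  0.  ]
128 [139, 146, 148, 145, 143, 138, 128, 114, 83, 66, 56, 69, 97, 127, 135, 139, 141, 136, 136, 136]
129 [116, 133, 148, 149, 146, 140, 132, 122, 90, 61, 58, 69, 102, 129, 139, 138, 140, 137, 136, 138]
130 [94, 113, 136, 146, 145, 141, 135, 121, 94, 63, 60, 68, 100, 126, 137, 139, 138, 135, 136, 134]
131 [87, 91, 109, 131, 138, 140, 135, 126, 92, 65, 60, 70, 102, 127, 135, 142, 139, 136, 137, 138]
132 [82, 82, 87, 104, 125, 133, 129, 122, 96, 67, 58, 66, 100, 129, 139, 138, 138, 137, 136, 138]
133 [72, 77, 75, 84, 102, 121, 128, 124, 102, 72, 56, 67, 98, 129, 139, 139, 136, 137, 138, 135]
134 [77, 78, 78, 77, 80, 97, 116, 124, 105, 72, 61, 69, 101, 128, 136, 137, 136, 136, 138, 136]
135 [76, 75, 75, 73, 74, 73, 94, 114, 97, 70, 57, 67, 98, 129, 137, 135, 137, 137, 137, 136]
136 [75, 76, 74, 72, 70, 71, 78, 88, 76, 63, 60, 64, 100, 130, 136, 136, 135, 137, 135, 135]
137 [74, 74, 79, 73, 72, 74, 78, 78, 68, 58, 56, 67, 94, 118, 127, 126, 127, 129, 124, 126]
138 [80, 83, 79, 79, 82, 81, 82, 83, 69, 61, 56, 62, 76, 92, 98, 96, 99, 95
[... 838 characters left out ...]
, 76, 73, 65, 59, 66]
149 [77, 81, 80, 80, 79, 83, 83, 82, 85, 86, 84, 78, 73, 72, 74, 77, 74, 71, 66, 70]
150 [64, 65, 63, 68, 70, 69, 70, 70, 68, 72, 73, 69, 66, 68, 68, 67, 65, 69, 71, 69]
151 [58, 57, 58, 57, 60, 57, 59, 58, 59, 57, 62, 59, 58, 56, 60, 61, 60, 62, 59, 60]
152 [57, 58, 57, 53, 54, 59, 56, 58, 54, 56, 56, 59, 56, 53, 53, 55, 54, 55, 59, 57]
153 [53, 55, 60, 60, 56, 54, 57, 55, 59, 57, 57, 55, 56, 57, 57, 61, 55, 58, 55, 55]
[[335.90859261 144.1780416 ]
 [332.6108769  144.00233415]]
[[336.5, 141.8], [335.6, 146.6], [331.2, 146.4], [332.1, 141.6]]
[[336.4, 141.5], [335.5, 146.3], [331.1, 146.1], [332.0, 141.3]]
[[336.3, 141.5], [335.4, 146.4], [330.9, 146.1], [331.9, 141.3]]
```

Emit:
send_rows(plan=[[[0.08,-0.13,0,0,0,0],[0.08,-0.13,0.2,0,0,0],[0.08,-0.13,0.4,0,0,0],[0.08,-0.13,0.55,0,0,0],[0.08,-0.13,0.7,0,0,0],[0.08,-0.13,0.8,0,0,0],[0.08,-0.13,0.9,0,0,0],[0.08,-0.13,0.9,0,0,0]]])

```text
clock: 7.17
tool_pos: [0.5111, 0.2468, 0.1233]
orientation: [-180.0, -0.0, -172.3]
force: [-0.5, 0.4, -0.7]
opening: 0.0335
gripper_force: 3.9
```

Emit:
send_rows(plan=[[[0,0,0,0,0,0],[0,0,0,0,0,0]]])

```text
clock: 7.33
tool_pos: [0.5112, 0.2469, 0.1236]
orientation: [-180.0, 0.0, -172.3]
force: [-0.1, -0.2, -0.3]
opening: 0.0332
gripper_force: 3.9
```

Emit:
send_rows(plan=[[[0,0,0.3,0,0,0],[0,0,0.7,0,0,0],[0,0,1.1,0,0,0],[0,0,1.5,0,0,0],[0,0,1.8,0,0,0],[0,0,2.1,0,0,0],[0,0,2.2,0,0,0],[0,0,2.2,0,0,0]]])

```text
clock: 8.0
tool_pos: [0.511, 0.2467, 0.1011]
orientation: [-180.0, -0.0, -172.3]
force: [-0.0, -0.6, -0.3]
opening: 0.0337
gripper_force: 3.9
```

Emit:
send_rows(plan=[[[0,0,0.2,0,0,0],[0,0,0.35,0,0,0],[0,0,0.5,0,0,0],[0,0,0.65,0,0,0],[0,0,0.8,0,0,0],[0,0,0.85,0,0,0],[0,0,0.85,0,0,0],[0,0,0.85,0,0,0]]])

```text
clock: 8.67
tool_pos: [0.5112, 0.2468, 0.093]
orientation: [-180.0, -0.0, -172.3]
force: [0.7, 0.0, -0.9]
opening: 0.0333
gripper_force: 3.9
```

Emit:
send_rows(plan=[[[0,0,0,0,0,0],[0,0,0,0,0,0],[0,0,0,0,0,0],[0,0,0,0,0,0]]], fingers=0.325)

```text
clock: 9.0
tool_pos: [0.5112, 0.2472, 0.0932]
orientation: [180.0, 0.0, -172.3]
force: [-1.0, 1.9, -1.9]
opening: 0.0287
gripper_force: 5.9
```

Emit:
send_rows(plan=[[[0,0,0,0,0,0],[0,0,0,0,0,0],[0,0,0,0,0,0],[0,0,0,0,0,0]]], fingers=0.31)

```text
clock: 9.33
tool_pos: [0.5113, 0.2473, 0.0932]
orientation: [180.0, 0.0, -172.3]
force: [-1.1, 3.2, -0.2]
opening: 0.0274
gripper_force: 14.9
```

Emit:
send_rows(plan=[[[0,0,0,0,0,0],[0,0,0,0,0,0],[0,0,0,0,0,0],[0,0,0,0,0,0]]], fingers=0.3)

```text
clock: 9.67
tool_pos: [0.5113, 0.2472, 0.0932]
orientation: [180.0, 0.0, -172.3]
force: [-1.3, 4.3, 0.8]
opening: 0.0267
gripper_force: 28.7
```

Emit:
send_rows(plan=[[[0,0,0,0,0,0],[0,0,-0.15,0,0,0],[0,0,-0.3,0,0,0],[0,0,-0.5,0,0,0],[0,0,-0.7,0,0,0],[0,0,-0.9,0,0,0],[0,0,-1.1,0,0,0],[0,0,-1.3,0,0,0]]], fingers=0.305)

```text
clock: 10.33
tool_pos: [0.5112, 0.2464, 0.1066]
orientation: [-180.0, -0.0, -172.3]
force: [0.8, 0.5, -1.1]
opening: 0.0273
gripper_force: 21.9
```

Emit:
send_rows(plan=[[[0,0,-0.3,0,0,0],[0,0,-0.7,0,0,0],[0,0,-1.1,0,0,0],[0,0,-1.5,0,0,0],[0,0,-2,0,0,0],[0,0,-2.5,0,0,0],[0,0,-3,0,0,0],[0,0,-3.5,0,0,0]]])

```text
clock: 11.0
tool_pos: [0.5111, 0.2468, 0.1417]
orientation: [180.0, 0.0, -172.3]
force: [0.5, 0.5, -0.9]
opening: 0.0274
gripper_force: 21.9
```

Emit:
send_rows(plan=[[[0,0,-0.5,0,0,0],[0,0,-1.1,0,0,0],[0,0,-1.8,0,0,0],[0,0,-2.5,0,0,0],[0,0,-3.2,0,0,0],[0,0,-3.8,0,0,0],[0,0,-4,0,0,0],[0,0,-4,0,0,0]]])

```text
clock: 11.67
tool_pos: [0.5114, 0.2471, 0.1818]
orientation: [180.0, 0.1, -172.3]
force: [0.6, -0.4, -1.3]
opening: 0.0272
gripper_force: 21.9
```

```bash
python3 go.py 0.5730 -0.0165 0.18 172
```

```text
t 11.67 pos [511.4 247.1 181.8] rpy [ 1.7996e+02  6.0000e-02 -1.7232e+02] F [ 0.6 -0.4 -1.3] open 27.2 grip 21.9
shift cm [ -2.581 -26.944   0.166] rotvec [ 0.05  0.05 15.68]
```

Emit:
send_rows(plan=[[[-0.1,-1,0,0,0,1],[-0.3,-3.5,0,0,0,3],[-0.6,-6.8,0,0,0,6],[-1,-10.3,0,0,0,9],[-1.3,-13.8,0,0,0,12],[-1.6,-17.3,0,0,0,14],[-2,-20.8,0,0,0,15.7],[-2.3,-24.2,0,0,0,15.7]]])

```text
clock: 12.33
tool_pos: [0.5661, 0.0078, 0.1807]
orientation: [-180.0, -0.0, 171.8]
force: [1.5, 0.8, -1.7]
opening: 0.0271
gripper_force: 21.9
```

Emit:
send_rows(plan=[[[0,-1.3,0,0,0,0],[0,-1.8,0,0,0,0],[0,-2,0,0,0,0],[0,-2,0,0,0,0],[0,-2,0,0,0,0],[0,-2,0,0,0,0]]])

```text
clock: 12.83
tool_pos: [0.5635, -0.0087, 0.1811]
orientation: [180.0, 0.0, 172.1]
force: [-0.1, -0.4, -1.1]
opening: 0.027
gripper_force: 21.9
```

```bash
python3 go.py 0.572 -0.0165 0.15 172; python3 - <<'E'
from h import *
from plant import ctrl
S=load("side");g=cv2.cvtColor(S["img"],cv2.COLOR_RGB2GRAY)
for r in range(203,217): print(r,g[r,325:343].tolist())
print((ray(S,(332.9,209.3),.032)*1000).round(1))
for b in([.5704,-.0162],[.573,-.0172]):
    L=np.array([[a*.00675,c*.00675,0] for a,c in((1,1),(1,-1),(-1,-1),(-1,1))]);print(proj(S,W([*b,.032,np.radians(-8)],L)).round(1).tolist())
s=ctrl.snapshot("side");x0,y0=305,150;pickle.dump(s,open("pics/side3.pkl","wb"))
cv2.imwrite("pics/c6.png",cv2.resize(np.ascontiguousarray(s["img"][y0:y0+70,x0:x0+60,::-1]),None,fx=8,fy=8,interpolation=cv2.INTER_CUBIC))
E
```

```text
t 12.83 pos [563.5  -8.7 181.1] rpy [1.7999e+02 1.0000e-02 1.7205e+02] F [-0.1 -0.4 -1.1] open 27.0 grip 21.9
shift cm [-0.947 -0.656  3.109] rotvec [0.01 0.01 0.05]
203 [163, 159, 157, 157, 161, 158, 158, 160, 162, 162, 161, 164, 161, 163, 161, 164, 163, 163]
204 [160, 160, 160, 157, 160, 157, 159, 159, 160, 163, 163, 158, 163, 163, 166, 164, 163, 163]
205 [159, 158, 159, 160, 158, 159, 159, 160, 161, 160, 163, 160, 163, 162, 162, 160, 162, 163]
206 [159, 157, 160, 160, 158, 157, 154, 155, 157, 159, 160, 160, 163, 163, 164, 162, 163, 162]
207 [157, 162, 159, 159, 159, 151, 137, 128, 135, 144, 148, 153, 163, 160, 162, 164, 162, 161]
208 [160, 159, 159, 161, 155, 142, 107, 86, 90, 104, 114, 138, 160, 168, 166, 164, 162, 161]
209 [161, 159, 160, 159, 151, 122, 83, 63, 65, 79, 105, 140, 159, 170, 170, 165, 160, 161]
210 [160, 159, 160, 158, 151, 120, 94, 83, 81, 90, 125, 144, 147, 158, 159, 148, 156, 163]
211 [162, 160, 162, 162, 158, 152, 140, 128, 116, 125, 144, 145, 120, 113, 114, 123, 152, 162]
212 [160, 160, 162, 163, 163, 162, 159, 155, 151, 152, 157, 148, 106, 79, 83, 108, 147, 161]
213 [162, 162, 162, 165, 161, 160, 161, 161, 160, 161, 161, 147, 102, 75, 79, 105, 146, 162]
214 [161, 163, 163, 164, 162, 165, 161, 162, 161, 162, 163, 151, 105, 74, 78, 103, 148, 160]
215 [160, 165, 164, 162, 162, 161, 161, 162, 166, 158, 161, 151, 108, 76, 78, 107, 147, 157]
216 [146, 152, 157, 160, 160, 162, 160, 160, 161, 162, 160, 144, 99, 73, 74, 105, 144, 156]
[572.5 -17.3  32. ]
[[335.5, 208.0], [333.6, 211.1], [328.9, 209.9], [330.8, 206.7]]
[[336.4, 208.3], [334.5, 211.5], [329.8, 210.3], [331.7, 207.1]]
```

View pics/c6.png

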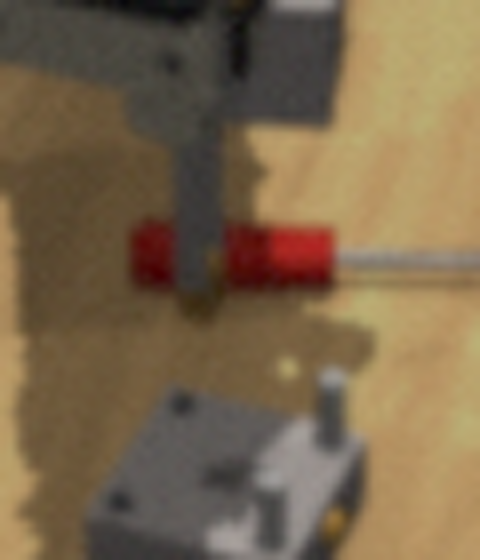

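```bash
python3 - <<'E'
from h import *
from plant import ctrl
P=[]
for k in range(4): s=ctrl.snapshot("side");o=ctrl.get_obs();P.append(np.r_[o["tool_pos"]*1000,o["orientation"][2]])
p=np.mean(P,0);print(p.round(2))
yaw=np.radians(p[3]);tx=np.array([np.cos(yaw),np.sin(yaw),0]);ty=np.array([np.sin(yaw),-np.cos(yaw),0])
m=p[:3]/1000-[0,0,.0707]
print("blade",proj(s,[m-ty*.0085-tx*.005,m-ty*.0085+tx*.005]).round(2).tolist())
c=m-[0,0,.0163]
print("spacer bottom front (relieved)",proj(s,[c-ty*.00475-tx*.00475,c-ty*.00475+tx*.00475]).round(2).tolist(),"shoulder",proj(s,[c-ty*.006-tx*.006+[0,0,.003],c-ty*.006+tx*.006+[0,0,.003]]).round(2).tolist())
im=s["img"]
for r in range(166,194): print(r,[ "%d/%d"%(im[r,c,0],im[r,c,2]) for c in range(323,338)])
E
```

```text
[563.53  -8.95 181.1  172.04]
blade [[330.58, 186.26], [326.96, 185.37]]
spacer bottom front (relieved) [[331.11, 190.29], [327.71, 189.44]] shoulder [[331.36, 189.79], [327.06, 188.72]]
166 ['79/63', '75/62', '69/56', '71/63', '68/57', '72/62', '70/61', '63/55', '60/56', '68/48', '90/55', '99/58', '120/71', '151/88', '167/99']
167 ['85/56', '80/56', '76/58', '78/64', '70/60', '70/59', '66/58', '60/54', '62/57', '71/51', '91/53', '102/58', '121/66', '160/88', '179/101']
168 ['91/51', '90/50', '90/56', '77/58', '69/56', '64/54', '62/56', '60/56', '60/54', '72/55', '95/55', '104/56', '117/64', '141/77', '173/97']
169 ['95/52', '96/52', '91/48', '78/50', '66/55', '63/57', '57/54', '58/54', '61/52', '73/54', '89/50', '99/55', '106/57', '118/63', '159/87']
170 ['95/52', '95/52', '91/51', '79/53', '67/54', '56/53', '62/57', '58/56', '60/55', '75/57', '93/56', '97/53', '99/53', '105/58', '132/72']
171 ['93/49', '95/53', '91/51', '82/55', '67/56', '62/57', '59/55', '59/56', '58/52', '71/55', '90/50', '95/51', '100/55', '98/52', '114/59']
172 ['98/50', '98/53', '96/55', '79/54', '66/54', '61/
[... 2387 characters left out ...]
 '71/30', '68/25', '74/33', '89/46', '98/54', '97/48', '103/56', '104/56', '104/57']
190 ['104/57', '104/54', '108/60', '101/53', '102/50', '97/49', '91/46', '83/36', '94/48', '103/54', '105/56', '105/55', '109/58', '111/60', '113/62']
191 ['112/60', '110/59', '115/61', '111/60', '108/56', '105/54', '105/58', '105/56', '105/54', '110/60', '109/58', '111/57', '117/65', '116/62', '116/64']
192 ['114/62', '116/62', '112/59', '114/60', '112/58', '113/63', '110/58', '107/56', '111/61', '111/61', '114/61', '112/59', '111/57', '115/61', '117/64']
193 ['120/66', '117/65', '115/61', '113/61', '109/59', '112/60', '111/59', '111/60', '111/60', '111/61', '111/62', '111/59', '115/63', '112/59', '117/61']
```

```bash
python3 - <<'E'
from h import *
T=load("top");im=T["img"].astype(np.float32)
b=[.5091,.2475,.056,np.radians(7.6)]
def samp(L):
    q=proj(T,W(b,L)).astype(np.float32);return cv2.remap(im,q[None,:,0],q[None,:,1],cv2.INTER_LINEAR)[0]
xs=np.arange(-12,12.1,1)
for y in(-8,-6,-4,-2,4,8):
    c=samp(np.array([[x/1000,y/1000,0] for x in xs]));print(y,"R",c[:,0].round().astype(int).tolist(),"R-B",(c[:,0]-c[:,2]).round().astype(int).tolist())
ys=np.arange(-18,18.1,1);c=samp(np.array([[-.001,y/1000,0] for y in ys]));print("y-prof",c[:,0].astype(int).tolist(),(c[:,0]-c[:,2]).astype(int).tolist())
# synthetic expectation
from scipy.ndimage import gaussian_filter1d as G
E
```

```text
-8 R [176, 176, 171, 166, 160, 148, 136, 129, 134, 138, 145, 152, 160, 152, 138, 125, 117, 110, 107, 129, 152, 170, 172, 175, 176] R-B [-6, -8, -3, 1, 7, 24, 39, 48, 51, 54, 60, 66, 72, 72, 68, 66, 44, 17, -4, -3, -1, 0, -1, -1, -1]
-6 R [176, 177, 171, 163, 157, 138, 117, 102, 106, 109, 115, 129, 144, 145, 134, 122, 116, 113, 110, 129, 150, 171, 173, 175, 177] R-B [-7, -9, -7, -4, 0, 7, 15, 21, 22, 22, 27, 41, 55, 62, 62, 62, 46, 22, -3, -4, -3, -2, -3, -3, -4]
-4 R [175, 176, 173, 169, 164, 149, 131, 112, 108, 106, 108, 125, 141, 146, 133, 118, 110, 112, 114, 130, 150, 170, 175, 176, 177] R-B [-7, -8, -6, -1, 4, 12, 21, 30, 24, 21, 21, 38, 53, 63, 62, 59, 45, 23, 2, -5, -4, -4, -4, -5, -5]
-2 R [175, 174, 173, 171, 170, 166, 162, 159, 159, 162, 164, 164, 163, 158, 131, 104, 89, 104, 118, 134, 154, 172, 178, 177, 176] R-B [-6, -7, -4, 6, 17, 34, 56, 80, 85, 83, 82, 83, 82, 80, 67, 54, 39, 20, 3, -6, -5, -4, -4, -5, -5]
4 R [175, 173, 171, 163, 152, 139, 121, 100, 80, 79, 81, 77, 70, 62, 57, 53, 49, 72, 105, 138, 156, 169, 182, 180, 177] R-B [-4, -4, -3, -2, 0, 2, 2, 2, 2, 3, 3, 4, 6, 7, 7, 6, 5, 3, 1, -2, -2, -2, -3, -3, -2]
8 R [177, 172, 168, 158, 137, 117, 94, 65, 39, 34, 36, 38, 37, 35, 35, 44, 54, 69, 100, 132, 154, 165, 178, 180, 178] R-B [-4, -4, -4, -3, -2, 0, 2, 3, 3, 4, 3, 3, 3, 2, 2, 4, 6, 7, 3, -1, -3, -4, -5, -5, -5]
y-prof [176, 179, 182, 164, 127, 90, 103, 140, 180, 169, 152, 133, 128, 123, 124, 142, 164, 177, 183, 188, 160, 118, 77, 60, 49, 38, 38, 37, 42, 60, 81, 105, 139, 171, 181, 179, 177] [-5, -7, -8, -6, 0, 5, 30, 62, 98, 84, 65, 44, 40, 35, 37, 58, 82, 83, 52, 23, 10, 7, 4, 3, 3, 3, 3, 3, 4, 6, 8, 6, 1, -4, -5, -3, -2]
```

```bash
python3 go.py 0.572 -0.0166 0.124 172
```

```text
t 13.08 pos [563.5  -9.1 181.1] rpy [180.     0.   172.03] F [ 0.9  0.7 -2.3] open 27.2 grip 21.9
shift cm [-0.943 -0.623  5.708] rotvec [0.   0.   0.03]
```

Emit:
send_rows(plan=[[[-0.5,-0.3,0.8,0,0,0],[-0.94,-0.62,1.8,0,0,0],[-0.94,-0.62,3,0,0,0],[-0.94,-0.62,4.2,0,0,0],[-0.94,-0.62,5.2,0,0,0],[-0.94,-0.62,5.6,0,0,0],[-0.94,-0.62,5.7,0,0,0],[-0.94,-0.62,5.7,0,0,0]]])

```text
clock: 13.75
tool_pos: [0.572, -0.0174, 0.1236]
orientation: [-180.0, -0.0, 172.0]
force: [0.6, -0.2, -0.9]
opening: 0.0269
gripper_force: 21.9
```

Emit:
send_rows(plan=[[[0,0,0,0,0,0],[0,0,0,0,0,0]]])

```text
clock: 13.92
tool_pos: [0.5724, -0.0171, 0.1247]
orientation: [180.0, 0.1, 172.0]
force: [0.1, -0.3, -0.2]
opening: 0.0272
gripper_force: 21.9
```

```bash
python3 - <<'E'
from h import *
from plant import ctrl
P=[]
for k in range(4): s=ctrl.snapshot("side");o=ctrl.get_obs();P.append(np.r_[o["tool_pos"]*1000,o["orientation"][2]])
p=np.mean(P,0);print(p.round(2),o["force"].round(1));pickle.dump(s,open("pics/side4.pkl","wb"))
x0,y0=312,180;t=cv2.resize(np.ascontiguousarray(s["img"][y0:y0+36,x0:x0+42,::-1]),None,fx=16,fy=16,interpolation=cv2.INTER_CUBIC)
t=np.clip(t.astype(float)*1.6,0,255).astype(np.uint8)
yaw=np.radians(p[3]);tx=np.array([np.cos(yaw),np.sin(yaw),0]);ty=np.array([np.sin(yaw),-np.cos(yaw),0])
c=p[:3]/1000-[0,0,.087]
def draw(P,col): cv2.polylines(t,[((proj(s,np.array(P))-[x0,y0]+.5)*16).round().astype(int)],True,col,1)
draw([c-ty*.006-tx*.006+[0,0,.003],c-ty*.006+tx*.006+[0,0,.003],c-ty*.006+tx*.006+[0,0,.0163],c-ty*.006-tx*.006+[0,0,.0163]],(0,255,0))
L=np.array([[a*.00675,e*.00675,0] for a,e in((1,1),(1,-1),(-1,-1),(-1,1))])
draw(W([.5719,-.0171,.032,np.radians(-8)],L),(0,0,255))
cv2.imwrite("pics/c7.png",t)
E
```

```text
[572.25 -17.07 124.63 171.99] [ 0.1  0.3 -1. ]
```

View pics/c7.png

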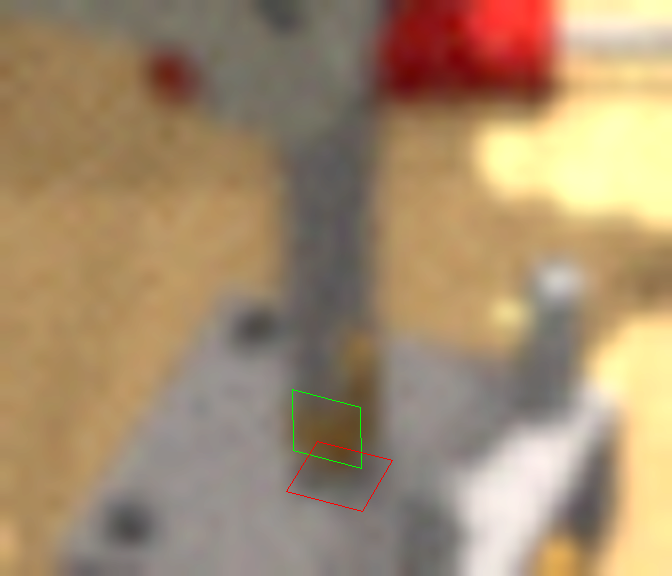

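Emit:
send_rows(plan=[[[0.04,0.02,0,0,0,0],[0.04,0.02,0.15,0,0,0],[0.04,0.02,0.3,0,0,0],[0.04,0.02,0.45,0,0,0],[0.04,0.02,0.6,0,0,0],[0.04,0.02,0.7,0,0,0],[0.04,0.02,0.75,0,0,0],[0.04,0.02,0.75,0,0,0]]])

```text
clock: 14.78
tool_pos: [0.5715, -0.017, 0.1164]
orientation: [-180.0, -0.0, 172.0]
force: [-0.8, -0.6, -0.9]
opening: 0.0268
gripper_force: 21.9
```

Emit:
send_rows(plan=[[[0,0,0.07,0,0,0],[0,0,0.15,0,0,0],[0,0,0.15,0,0,0]]])

```text
clock: 15.03
tool_pos: [0.5721, -0.0169, 0.1158]
orientation: [-180.0, 0.1, 172.0]
force: [-0.8, 0.6, 5.1]
opening: 0.0268
gripper_force: 22.0
```

Emit:
send_rows(plan=[[[0,0,0.07,0,0,0],[0,0,0.15,0,0,0],[0,0,0.15,0,0,0]]])

```text
clock: 15.28
tool_pos: [0.5726, -0.0166, 0.115]
orientation: [180.0, 0.1, 172.0]
force: [-0.9, 1.6, 8.6]
opening: 0.027
gripper_force: 22.2
```

Emit:
send_rows(plan=[[[0,0,0,0,0,0],[0,0,0.05,0,0,0],[0,0,0.05,0,0,0],[0,0,0.05,0,0,0]]])

```text
clock: 15.62
tool_pos: [0.5728, -0.0165, 0.1148]
orientation: [179.9, 0.2, 172.0]
force: [-1.1, 2.2, 9.5]
opening: 0.0272
gripper_force: 22.4
```

```bash
python3 - <<'E'
from plant import ctrl
import numpy as np
M=[]
for k in range(5): ctrl.snapshot("side");o=ctrl.get_obs();M.append(np.r_[o["force"],o["moment"]*1000,o["tool_pos"]*1000,o["orientation"]])
print(np.mean(M,0).round(1),np.std(M,0).round(1))
E
```

```text
[-1.600e+00  2.600e+00  9.700e+00  9.400e+02  8.475e+02 -9.300e+00
  5.728e+02 -1.640e+01  1.148e+02  1.799e+02  2.000e-01  1.720e+02] [ 0.2  0.5  0.4 31.2 15.2 40.1  0.   0.   0.   0.   0.   0. ]
```

Emit:
send_rows(plan=[[[0,0,-0.1,0,0,0],[0.05,0.03,-0.15,0,0,0],[0.1,0.06,-0.15,0,0,0],[0.1,0.06,-0.1,0,0,0],[0.1,0.06,-0.05,0,0,0],[0.1,0.06,-0.02,0,0,0],[0.1,0.06,0,0,0,0],[0.1,0.06,0,0,0,0]]])

```text
clock: 16.53
tool_pos: [0.5722, -0.0161, 0.1146]
orientation: [180.0, 0.2, 172.0]
force: [0.5, 0.7, 10.4]
opening: 0.0265
gripper_force: 22.4
```

```bash
cat > st.py <<'E'
from plant import ctrl
import numpy as np
M=[]
for k in range(3): ctrl.snapshot("side");o=ctrl.get_obs();M.append(np.r_[o["force"],o["moment"]*10,o["tool_pos"]*1000,o["orientation"]])
np.set_printoptions(suppress=True,linewidth=150)
print(round(o["clock"],2),np.mean(M,0).round(1),o["opening"].round(4),o["gripper_force"])
E
python3 st.py
```

```text
Traceback (most recent call last):
  File "st.py", line 6, in <module>
    print(round(o["clock"],2),np.mean(M,0).round(1),o["opening"].round(4),o["gripper_force"])
                                                    ^^^^^^^^^^^^^^^^^^
AttributeError: 'float' object has no attribute 'round'
```

Emit:
send_rows(plan=[[[0,0,0.05,0,0,0],[0,0,0.1,0,0,0],[0,0,0.1,0,0,0],[0,0,0.1,0,0,0]]])

```text
clock: 17.02
tool_pos: [0.5718, -0.0156, 0.1125]
orientation: [179.9, 0.1, 172.0]
force: [2.3, 3.1, 3.9]
opening: 0.027
gripper_force: 22.5
```

```bash
sed -i 's/o\["opening"\].round(4)/round(o["opening"],4)/' st.py; python3 st.py
```

```text
17.17 [  3.1   3.1   4.7  15.2 -12.8   0.2 571.7 -15.7 112.5 179.9   0.1 172. ] 0.0269 22.55583107471466
```

Emit:
send_rows(plan=[[[-0.03,0.04,0,0,0,0],[-0.03,0.04,0.07,0,0,0],[-0.03,0.04,0.14,0,0,0],[-0.03,0.04,0.21,0,0,0],[-0.03,0.04,0.28,0,0,0],[-0.03,0.04,0.3,0,0,0],[-0.03,0.04,0.3,0,0,0]]])

```text
clock: 17.75
tool_pos: [0.5719, -0.0157, 0.1099]
orientation: [180.0, 0.1, 172.0]
force: [1.6, 2.7, 8.1]
opening: 0.0272
gripper_force: 22.7
```

```bash
python3 st.py
```

```text
17.9 [  2.2   2.8   8.1  11.4  -9.6  -0.1 571.9 -15.7 109.9 180.    0.1 172. ] 0.0274 22.719389498233795
```

Emit:
send_rows(plan=[[[-0.02,0.04,0.07,0,0,0],[-0.02,0.04,0.14,0,0,0],[-0.02,0.04,0.21,0,0,0],[-0.02,0.04,0.28,0,0,0],[-0.02,0.04,0.3,0,0,0],[-0.02,0.04,0.3,0,0,0]]])

```text
clock: 18.4
tool_pos: [0.572, -0.0156, 0.1066]
orientation: [-180.0, 0.1, 172.0]
force: [2.3, 1.6, 6.2]
opening: 0.0271
gripper_force: 22.7
```

```bash
python3 st.py
```

```text
18.55 [   2.4    1.6    6.5    6.9  -12.1   -0.1  572.   -15.6  106.6 -180.     0.1  172. ] 0.0268 22.683183252811432
```

Emit:
send_rows(plan=[[[-0.02,0.02,0.07,0,0,0],[-0.02,0.02,0.14,0,0,0],[-0.02,0.02,0.17,0,0,0],[-0.02,0.02,0.17,0,0,0]]])

```text
clock: 18.88
tool_pos: [0.5721, -0.0155, 0.1048]
orientation: [-180.0, 0.1, 172.0]
force: [2.6, 0.6, 6.2]
opening: 0.0271
gripper_force: 22.7
```

```bash
python3 st.py
```

```text
19.03 [   2.5    1.3    6.     5.   -11.6    0.2  572.1  -15.5  104.8 -180.     0.1  172. ] 0.0271 22.673101723194122
```

Emit:
send_rows(plan=[[[-0.02,0.02,0.05,0,0,0],[-0.02,0.02,0.1,0,0,0],[-0.02,0.02,0.1,0,0,0],[-0.02,0.02,0.1,0,0,0]]])

```text
clock: 19.37
tool_pos: [0.5722, -0.0156, 0.1044]
orientation: [-180.0, 0.1, 172.0]
force: [1.6, 0.5, 11.0]
opening: 0.0268
gripper_force: 22.8
```

```bash
python3 st.py
```

```text
19.52 [   0.6    0.5   11.     2.2   -3.9   -0.5  572.2  -15.6  104.4 -180.     0.1  172. ] 0.0272 22.843001782894135
```

Emit:
send_rows(plan=[[[0,0,0.03,0,0,0],[0,0,0.05,0,0,0],[0,0,0.05,0,0,0],[0,0,0.05,0,0,0]]])

```text
clock: 19.85
tool_pos: [0.5723, -0.0156, 0.1043]
orientation: [-180.0, 0.1, 172.0]
force: [-0.1, 0.2, 14.4]
opening: 0.027
gripper_force: 22.9
```

```bash
python3 st.py
```

```text
20.0 [   0.4    1.2   14.2    2.1    0.6    0.2  572.3  -15.6  104.3 -180.     0.1  172. ] 0.0273 22.928520441055298
```

Firm floor (z stays put, force climbs). Add a touch and hold over a second.

Emit:
send_rows(plan=[[[0,0,0.02,0,0,0],[0,0,0.02,0,0,0],[0,0,0.02,0,0,0],[0,0,0.02,0,0,0],[0,0,0.02,0,0,0],[0,0,0.02,0,0,0],[0,0,0.02,0,0,0],[0,0,0.02,0,0,0]]])

```text
clock: 20.67
tool_pos: [0.5723, -0.0156, 0.1043]
orientation: [-180.0, 0.1, 172.0]
force: [-1.0, 0.3, 14.9]
opening: 0.027
gripper_force: 23.0
```

Emit:
send_rows(plan=[[[0,0,0,0,0,0],[0,0,0,0,0,0],[0,0,0,0,0,0],[0,0,0,0,0,0],[0,0,0,0,0,0],[0,0,0,0,0,0],[0,0,0,0,0,0],[0,0,0,0,0,0]]])

```text
clock: 21.33
tool_pos: [0.5723, -0.0156, 0.1043]
orientation: [-180.0, 0.1, 172.0]
force: [-0.5, 0.0, 15.1]
opening: 0.0272
gripper_force: 23.0
```

```bash
python3 st.py
```

```text
21.48 [  -0.8    1.1   15.2    2.8    2.5   -0.3  572.3  -15.7  104.3 -180.     0.1  172. ] 0.0269 22.95805335044861
```

Emit:
send_rows(plan=[[[0,0,-0.05,0,0,0],[0,0,-0.1,0,0,0],[0,0,-0.14,0,0,0],[0,0,-0.14,0,0,0]]])

```text
clock: 21.82
tool_pos: [0.572, -0.0156, 0.1044]
orientation: [-180.0, 0.0, 172.0]
force: [2.4, -0.9, 7.3]
opening: 0.0269
gripper_force: 22.8
```

Emit:
send_rows(plan=[[[0,0,0,0,0,0],[0,0,0,0,0,0],[0,0,0,0,0,0],[0,0,0,0,0,0],[0,0,0,0,0,0]]], fingers=0.375)

```text
clock: 22.23
tool_pos: [0.5709, -0.0153, 0.1034]
orientation: [-180.0, -0.1, 172.0]
force: [-0.1, -0.9, -1.2]
opening: 0.0331
gripper_force: 4.0
```

```bash
python3 st.py
```

```text
22.38 [  -0.2    0.1   -0.9    0.1   -0.3    0.   571.3  -15.2  103.7 -180.    -0.1  172. ] 0.0333 3.9940691739320755
```

Emit:
send_rows(plan=[[[0,0,-0.2,0,0,0],[0,0,-0.5,0,0,0],[0,0,-0.9,0,0,0],[0,0,-1.6,0,0,0],[0,0,-3,0,0,0],[0,0,-5,0,0,0],[0,0,-7,0,0,0],[0,0,-8,0,0,0]]])

```text
clock: 23.05
tool_pos: [0.5729, -0.015, 0.1873]
orientation: [179.9, 0.2, 172.0]
force: [1.2, -0.3, 0.2]
opening: 0.0329
gripper_force: 4.0
```

```bash
python3 st.py; python3 go.py 0.5441 -0.2764 0.184 157.2; python3 - <<'E'
from h import *
from plant import ctrl
s=ctrl.snapshot("side");x0,y0=300,150
cv2.imwrite("pics/c8.png",cv2.resize(np.ascontiguousarray(s["img"][y0:y0+80,x0:x0+64,::-1]),None,fx=7,fy=7,interpolation=cv2.INTER_CUBIC))
E
```

```text
23.2 [  0.2   0.4  -0.5  -0.1  -0.6   0.  572.9 -14.9 186.6 179.9   0.2 172. ] 0.0327 3.9933405071496964
t 23.2 pos [572.  -14.9 184.9] rpy [1.7994e+02 1.0000e-01 1.7197e+02] F [ 0.2  0.8 -1.5] open 32.7 grip 4.0
shift cm [ -0.884 -26.281   0.058] rotvec [ 0.08  0.09 14.77]
```

View pics/c8.png

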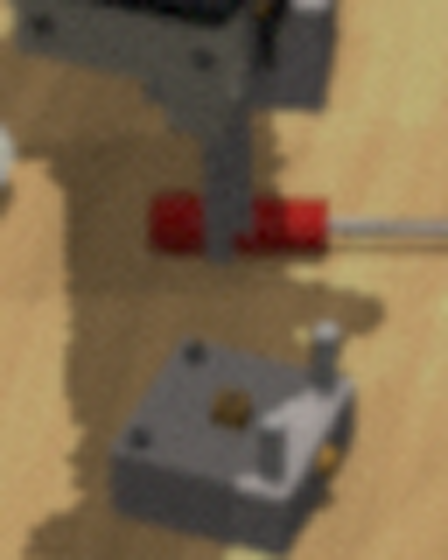

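Emit:
send_rows(plan=[[[0,-1,0,0,0,1],[-0.1,-3.5,0,0,0,3],[-0.2,-6.5,0,0,0,5],[-0.3,-9.8,0,0,0,8],[-0.4,-13,0,0,0,11],[-0.6,-16.3,0,0,0,13],[-0.7,-19.5,0,0,0,14.8],[-0.8,-22.5,0,0,0,14.8]]])

```text
clock: 23.92
tool_pos: [0.5469, -0.241, 0.1826]
orientation: [-180.0, -0.1, 157.0]
force: [0.1, 0.5, -1.1]
opening: 0.0333
gripper_force: 4.0
```

Emit:
send_rows(plan=[[[0,-1.2,0,0,0,0],[0,-2,0,0,0,0],[0,-2.5,0,0,0,0],[0,-2.5,0,0,0,0],[0,-2.5,0,0,0,0],[0,-2.5,0,0,0,0],[0,-2.5,0,0,0,0]]])

```text
clock: 24.5
tool_pos: [0.5389, -0.2611, 0.1842]
orientation: [180.0, 0.0, 157.3]
force: [0.1, -0.2, -0.6]
opening: 0.0328
gripper_force: 4.0
```

```bash
python3 st.py; python3 go.py 0.5441 -0.2764 0.127 157.2
```

```text
24.65 [  -0.3    0.1   -0.6   -0.5   -0.1   -0.   538.9 -261.3  184.2  180.     0.   157.2] 0.0327 3.9932160079479218
t 24.65 pos [ 538.8 -261.5  184.2] rpy [1.8000e+02 1.0000e-02 1.5723e+02] F [-0.9  0.3 -1. ] open 32.7 grip 4.0
shift cm [-1.062 -1.173  5.718] rotvec [0.   0.01 0.03]
```

Emit:
send_rows(plan=[[[-0.4,-0.4,0.8,0,0,0],[-0.8,-0.9,1.8,0,0,0],[-1.06,-1.17,2.8,0,0,0],[-1.06,-1.17,3.7,0,0,0],[-1.06,-1.17,4.2,0,0,0],[-1.06,-1.17,4.4,0,0,0],[-1.06,-1.17,4.4,0,0,0],[-1.06,-1.17,4.4,0,0,0]]])

```text
clock: 25.32
tool_pos: [0.5439, -0.277, 0.1401]
orientation: [-180.0, 0.0, 157.2]
force: [0.2, 0.6, -1.0]
opening: 0.0326
gripper_force: 4.0
```

```bash
python3 st.py; python3 go.py 0.5441 -0.2764 0.127 157.2;  python3 - <<'E'
from h import *
from plant import ctrl
s=ctrl.snapshot("side");o=ctrl.get_obs();p=o["tool_pos"];yaw=np.radians(o["orientation"][2]);tx=np.array([np.cos(yaw),np.sin(yaw),0]);ty=np.array([np.sin(yaw),-np.cos(yaw),0])
im=s["img"]
for h in(.0,.02,.04):
    m=p-[0,0,.0707-h]
    for sg in(1,-1):
        print(h,sg,[proj(s,[m+ty*sg*k+tx*e for e in(-.005,.005)]).round(1).tolist() for k in(.0087,.0112)])
# intensity table
g=cv2.cvtColor(im,cv2.COLOR_RGB2GRAY)
u,v=proj(s,[p-[0,0,.0707]])[0].round().astype(int);print(u,v)
for r in range(v-20,v+12,2): print(r,g[r,u-14:u+15].tolist())
pickle.dump(s,open("pics/side5.pkl","wb"))
E
```

```text
25.47 [  -0.1    0.1    0.    -0.6    0.1   -0.2  544.1 -277.   140.6  180.     0.   157.2] 0.0329 3.993344083428383
t 25.47 pos [ 544.1 -277.   140.6] rpy [1.7999e+02 6.0000e-02 1.5719e+02] F [-0.  -0.2 -0.4] open 32.9 grip 4.0
shift cm [0.024 0.053 1.364] rotvec [ 0.01  0.06 -0.01]
0.0 1 [[[296.6, 268.4], [293.2, 266.4]], [[297.3, 267.7], [293.9, 265.7]]]
0.0 -1 [[[291.6, 273.1], [288.1, 271.1]], [[290.8, 273.8], [287.4, 271.8]]]
0.02 1 [[[296.1, 262.3], [292.6, 260.3]], [[296.8, 261.7], [293.4, 259.7]]]
0.02 -1 [[[291.0, 267.1], [287.5, 265.1]], [[290.3, 267.8], [286.8, 265.7]]]
0.04 1 [[[295.6, 256.2], [292.1, 254.2]], [[296.3, 255.5], [292.8, 253.5]]]
0.04 -1 [[[290.4, 260.9], [286.9, 258.9]], [[289.7, 261.6], [286.2, 259.6]]]
292 270
250 [75, 72, 74, 70, 73, 73, 73, 69, 70, 60, 48, 60, 83, 87, 72, 64, 66, 73, 95, 104, 109, 107, 102, 97, 94, 98, 97, 101, 95]
252 [81, 75, 72, 75, 77, 75, 75, 77, 75, 68, 53, 72, 91, 92, 74, 64, 63, 75, 99, 108, 104, 103, 97, 99, 97, 100, 100, 99, 94]
254 [122, 102, 86, 81, 74, 76, 76, 72, 74, 65, 55, 70, 94, 95, 74, 67, 66, 74, 97, 103, 102, 100, 
[... 1002 characters left out ...]
, 50, 28, 29, 36, 39, 49, 69, 79, 90, 94, 95, 96, 107, 112]
272 [102, 101, 102, 100, 102, 104, 101, 97, 100, 93, 80, 62, 60, 51, 40, 26, 29, 18, 27, 30, 34, 36, 37, 47, 69, 97, 106, 107, 111]
274 [97, 102, 104, 102, 103, 101, 98, 100, 95, 84, 63, 48, 39, 32, 28, 18, 15, 28, 25, 30, 32, 31, 23, 32, 57, 90, 109, 110, 109]
276 [102, 102, 102, 100, 99, 96, 92, 79, 58, 44, 30, 22, 19, 23, 22, 23, 23, 30, 27, 25, 17, 21, 22, 27, 55, 96, 110, 113, 112]
278 [102, 102, 103, 101, 93, 78, 55, 41, 29, 26, 20, 26, 18, 17, 24, 27, 32, 26, 28, 24, 25, 19, 23, 28, 56, 93, 111, 109, 110]
280 [100, 104, 98, 95, 72, 44, 36, 39, 37, 34, 28, 24, 24, 32, 25, 30, 23, 26, 26, 19, 20, 23, 21, 23, 24, 50, 68, 83, 97]
```

Emit:
send_rows(plan=[[[0.02,0.05,0.5,0,0,0],[0.02,0.05,1,0,0,0],[0.02,0.05,1.4,0,0,0],[0.02,0.05,1.8,0,0,0],[0.02,0.05,2.1,0,0,0],[0.02,0.05,2.3,0,0,0],[0.02,0.05,2.5,0,0,0],[0.02,0.05,2.5,0,0,0]]])

```text
clock: 26.18
tool_pos: [0.5436, -0.2764, 0.1145]
orientation: [-180.0, -0.0, 157.2]
force: [-0.7, -0.8, -1.0]
opening: 0.0331
gripper_force: 4.0
```

```bash
python3 st.py
```

```text
26.33 [   0.3   -0.2   -0.9   -0.6   -0.1   -0.2  543.8 -276.5  115.  -180.    -0.   157.2] 0.0328 3.9932718873023987
```

In the mouth with no contact. On down to just above the floor.

Emit:
send_rows(plan=[[[0,0,0.5,0,0,0],[0,0,1,0,0,0],[0,0,1.5,0,0,0],[0,0,2,0,0,0],[0,0,2.5,0,0,0],[0,0,2.9,0,0,0],[0,0,3.15,0,0,0],[0,0,3.25,0,0,0]]])

```text
clock: 27.0
tool_pos: [0.5435, -0.2764, 0.0819]
orientation: [-180.0, -0.0, 157.2]
force: [-0.4, 0.7, -0.4]
opening: 0.0329
gripper_force: 4.0
```

Emit:
send_rows(plan=[[[0,0,0.03,0,0,0],[0,0,0.06,0,0,0],[0,0,0.06,0,0,0]]])

```text
clock: 27.25
tool_pos: [0.544, -0.2765, 0.0821]
orientation: [180.0, 0.0, 157.2]
force: [0.1, 0.7, -0.2]
opening: 0.033
gripper_force: 4.0
```

```bash
python3 st.py
```

```text
27.4 [  -0.1   -0.3   -0.6   -0.5   -0.4    0.1  544.  -276.5   82.2  180.     0.   157.2] 0.033 3.9933141320943832
```

Emit:
send_rows(plan=[[[0,0,0.05,0,0,0],[0,0,0.1,0,0,0],[0,0,0.13,0,0,0],[0,0,0.13,0,0,0],[0,0,0.13,0,0,0]]])

```text
clock: 27.82
tool_pos: [0.5442, -0.2766, 0.0811]
orientation: [180.0, 0.1, 157.2]
force: [0.9, -0.5, 3.8]
opening: 0.0327
gripper_force: 4.0
```

```bash
python3 st.py
```

```text
27.97 [  -0.4    0.2    4.9    1.2    0.6   -0.3  544.2 -276.6   81.1  180.     0.1  157.2] 0.0326 4.036786705255508
```

Emit:
send_rows(plan=[[[0,0,-0.03,0,0,0],[0,0,-0.03,0,0,0],[0,0,-0.03,0,0,0],[0,0,-0.03,0,0,0],[0,0,-0.03,0,0,0]]], fingers=0.48)

```text
clock: 28.38
tool_pos: [0.5434, -0.2763, 0.0805]
orientation: [-180.0, -0.1, 157.2]
force: [0.2, 0.2, -0.0]
opening: 0.042
gripper_force: 0.1
```

Emit:
send_rows(plan=[[[0,0,0,0,0,0],[0,0,0,0,0,0],[0,0,0,0,0,0],[0,0,0,0,0,0]]], fingers=0.7)

```text
clock: 28.72
tool_pos: [0.5437, -0.2764, 0.0808]
orientation: [-180.0, -0.0, 157.2]
force: [-0.7, -0.4, 0.8]
opening: 0.06
gripper_force: 0.0
```

Emit:
send_rows(plan=[[[0,0,-0.3,0,0,0],[0,0,-1,0,0,0],[0,0,-2,0,0,0],[0,0,-3.5,0,0,0],[0,0,-5,0,0,0],[0,0,-7,0,0,0],[0,0,-9.5,0,0,0],[0,0,-12,0,0,0]]])

```text
clock: 29.38
tool_pos: [0.5436, -0.2765, 0.2031]
orientation: [-180.0, 0.0, 157.2]
force: [0.8, -1.5, -0.5]
opening: 0.0612
gripper_force: 0.0
```

```bash
python3 - <<'E'
from h import *
from plant import ctrl
S0=load("side");s=ctrl.snapshot("side");o=ctrl.get_obs();print(o["clock"],o["tool_pos"],o["opening"],o["force"].round(1))
# new vs original image around tongs: normalised correlation with sub-shift
def ncc(a,b):return np.corrcoef(a.ravel(),b.ravel())[0,1]
g0=cv2.Laplacian(cv2.cvtColor(S0["img"],cv2.COLOR_RGB2GRAY).astype(np.float32),-1);g1=cv2.Laplacian(cv2.cvtColor(s["img"],cv2.COLOR_RGB2GRAY).astype(np.float32),-1)
t=g0[250:282,281:301];r=cv2.matchTemplate(g1[244:288,275:307],t,cv2.TM_CCOEFF_NORMED);print("tongs match, best at",np.unravel_index(r.argmax(),r.shape),r.max().round(2),"(6,6 = unmoved)")
# seated spacer: brass centroid and vertical extent vs prediction
im=s["img"].astype(int);d=(im[...,0]-im[...,2]*1.35)[196:216,322:345];m=np.clip(d-12,0,None)
for row in range(199,214): print(row,im[row,328:340,0].tolist(),im[row,328:340,2].tolist())
b=[.5719,-.0171,.018,np.radians(-8)];L=np.array([[a*.006,c*.006,.022] for a,c in((1,1),(1,-1),(-1,-1),(-1,1))])
print(proj(s,W(b,L)).round(1).tolist(),proj(s,W(b,L-[0,0,.008])).round(1).tolist())
E
```

```text
29.4333 [ 0.54609367 -0.27765572  0.20908843] 0.06115646234218629 [ 2.7 -1.2  4.6]
tongs match, best at (np.int64(5), np.int64(7)) 0.47 (6,6 = unmoved)
199 [101, 119, 133, 147, 167, 177, 188, 195, 197, 201, 206, 204] [69, 86, 96, 98, 105, 109, 114, 120, 118, 123, 126, 124]
200 [59, 82, 92, 106, 118, 129, 143, 153, 167, 176, 189, 195] [55, 72, 80, 87, 91, 95, 101, 103, 110, 112, 120, 121]
201 [70, 82, 90, 93, 93, 95, 100, 106, 117, 131, 141, 152] [66, 77, 85, 87, 84, 84, 85, 87, 90, 98, 101, 104]
202 [86, 88, 91, 90, 90, 90, 89, 94, 98, 101, 103, 110] [80, 84, 85, 85, 84, 83, 84, 85, 89, 90, 89, 93]
203 [90, 93, 90, 88, 90, 91, 93, 88, 95, 91, 93, 92] [86, 87, 86, 82, 86, 86, 87, 83, 87, 84, 84, 86]
204 [87, 89, 88, 89, 93, 92, 94, 89, 90, 94, 90, 92] [81, 83, 82, 79, 80, 79, 86, 82, 86, 86, 86, 86]
205 [88, 87, 86, 92, 88, 88, 91, 92, 92, 93, 92, 94] [82, 80, 75, 69, 63, 68, 71, 79, 84, 86, 84, 88]
206 [88, 88, 92, 92, 82, 80, 90, 92, 93, 93, 91, 93] [86, 78, 73, 55, 45, 52, 54, 64, 83, 86, 86, 88]
207 [88, 88, 93, 90, 76, 79, 88, 85, 88, 95, 96, 96] [81, 77, 63, 46, 38, 40, 43, 51, 79, 87, 91, 92]
208 [89, 86, 82, 86, 80, 79, 78, 76, 87, 112, 131, 121] [82, 74, 54, 40, 33, 33, 30, 48, 81, 104, 126, 114]
209 [89, 87, 78, 75, 74, 74, 70, 71, 102, 140, 164, 158] [83, 77, 52, 32, 31, 25, 28, 48, 91, 137, 159, 153]
210 [89, 87, 83, 79, 76, 75, 69, 77, 99, 133, 156, 158] [84, 81, 62, 49, 42, 36, 36, 61, 90, 130, 152, 153]
211 [90, 90, 86, 88, 82, 83, 81, 85, 92, 99, 113, 120] [84, 84, 76, 73, 64, 62, 61, 76, 85, 95, 109, 116]
212 [92, 92, 91, 90, 87, 90, 88, 88, 92, 80, 81, 90] [84, 83, 84, 84, 79, 81, 81, 81, 84, 76, 80, 87]
213 [90, 94, 94, 90, 92, 91, 90, 94, 88, 81, 80, 87] [85, 89, 89, 84, 84, 86, 85, 87, 82, 77, 77, 83]
[[335.6, 206.1], [333.9, 208.9], [329.7, 207.8], [331.4, 205.0]] [[335.6, 208.4], [333.9, 211.2], [329.7, 210.1], [331.4, 207.3]]
```

Emit:
send_rows(plan=[[[0,-1,-1,0,0,0],[0,-4,-3,0,0,0],[0,-8,-4,0,0,0],[1,-12,-4,0,0,0],[2,-16,-4,0,0,0],[3,-19,-4,0,0,0],[4,-20,-4,0,0,0],[4,-20,-4,0,0,0]]])

```text
clock: 30.1
tool_pos: [0.4263, -0.447, 0.2414]
orientation: [-180.0, -0.0, 157.0]
force: [-0.2, -0.2, -0.0]
opening: 0.0615
gripper_force: 0.0
```

Emit:
send_rows(plan=[[[0,0,0,0,0,0],[0,0,0,0,0,0],[0,0,0,0,0,0],[0,0,0,0,0,0]]])

```text
clock: 30.43
tool_pos: [0.4302, -0.4446, 0.241]
orientation: [180.0, 0.0, 157.3]
force: [-0.6, -0.5, -0.3]
opening: 0.0613
gripper_force: 0.0
```

```bash
python3 - <<'E'
from h import *
from plant import ctrl
for n,box in(("side",(250,282,281,301)),("top",(203,218,412,432))):
    S0=load(n);s=ctrl.snapshot(n);a,b,c,d=box
    G=lambda q:cv2.Sobel(cv2.GaussianBlur(cv2.cvtColor(q,cv2.COLOR_RGB2GRAY),(0,0),.8),cv2.CV_32F,1,0)
    r=cv2.matchTemplate(G(s["img"])[a-6:b+6,c-6:d+6],G(S0["img"])[a:b,c:d],cv2.TM_CCOEFF_NORMED);print(n,np.unravel_index(r.argmax(),r.shape),r.max(),r[6,6])
    for k in range(0,1): pass
    if n=="side":
        g0=cv2.cvtColor(S0["img"],cv2.COLOR_RGB2GRAY);g=cv2.cvtColor(s["img"],cv2.COLOR_RGB2GRAY)
        for row in(252,256,260,264,268,272,276): print(row,g0[row,281:304].tolist(),"|",g[row,281:304].tolist())
o=ctrl.get_obs();print(o["clock"],o["tool_pos"],o["force"].round(1))
E
```

```text
side (np.int64(6), np.int64(6)) 0.6572762 0.6572762
252 [165, 163, 159, 160, 162, 165, 157, 151, 149, 142, 127, 109, 85, 84, 116, 141, 140, 129, 140, 154, 152, 156, 154] | [92, 85, 83, 86, 86, 90, 89, 104, 130, 140, 118, 94, 72, 70, 84, 127, 146, 125, 94, 91, 108, 136, 149]
256 [159, 158, 160, 161, 155, 143, 133, 137, 151, 154, 148, 127, 114, 94, 65, 51, 48, 57, 96, 140, 155, 157, 155] | [100, 94, 97, 90, 99, 123, 131, 104, 87, 89, 103, 118, 121, 103, 78, 61, 60, 48, 57, 73, 83, 83, 84]
260 [155, 141, 142, 143, 130, 129, 137, 134, 123, 115, 128, 134, 99, 70, 68, 61, 56, 58, 94, 143, 153, 157, 157] | [99, 105, 116, 128, 139, 143, 154, 153, 137, 105, 84, 82, 79, 93, 112, 84, 60, 49, 54, 70, 79, 84, 85]
264 [152, 126, 82, 60, 56, 56, 55, 60, 78, 104, 110, 127, 125, 84, 62, 61, 82, 110, 138, 156, 158, 154, 150] | [97, 95, 78, 58, 56, 55, 63, 61, 64, 78, 99, 120, 106, 80, 68, 69, 71, 71, 78, 84, 84, 79, 79]
268 [154, 143, 101, 65, 54, 54, 51, 57, 81, 132, 153, 155, 138, 97, 68, 62, 79, 123, 147, 156, 154, 152, 152] | [95, 98, 94, 74, 61, 56, 59, 60, 60, 77, 94, 100, 88, 73, 66, 69, 67, 74, 82, 81, 89, 111, 139]
272 [159, 157, 150, 134, 106, 72, 56, 54, 56, 66, 55, 35, 25, 40, 57, 60, 61, 51, 52, 58, 73, 108, 145] | [100, 100, 96, 94, 88, 81, 83, 70, 63, 60, 51, 37, 27, 33, 53, 65, 67, 63, 64, 64, 77, 113, 154]
276 [160, 158, 155, 140, 117, 78, 60, 55, 54, 39, 18, 21, 13, 38, 51, 51, 42, 28, 24, 12, 29, 85, 146] | [100, 99, 95, 89, 74, 62, 60, 61, 63, 56, 41, 24, 21, 31, 48, 55, 45, 31, 30, 23, 36, 89, 161]
top (np.int64(6), np.int64(6)) 0.8741314 0.8741314
30.5333 [ 0.43007198 -0.44463794  0.24093547] [-0.4 -0.7  0.5]
```

```bash
python3 -c "
from plant import ctrl
print(ctrl.close_job())"
```

```text
the job is handed in; nothing more can be done
None
```

The spacer is home in the die seat and was bedded at about 15 N for over a second. The tongs are back upright in their stand, and the job was handed in at about 30.5 s with the arm clear.

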